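# Check microscope eyepiece sleeves on a leaning plug gauge and sort them

## Task

Two look-alike brass eyepiece sleeves stand on the bench, and one has too small a bore. Check each on the leaning plug gauge: slide it, lip first, down the pin as far as it goes without forcing it, then stand it upright on its lip in the green tray if it went fully home against the collar, or in the red tray if it stopped short on the pin's step. Put the first one away before you test the second, and leave everything else where it is.

Things in the scene. Friction and masses are not known exactly. Their poses are not given: they have to be found in the camera images.
- sleeve_1: one of two look-alike loose brass sleeves, 90 g: tube 52 mm long, 36 mm in outside diameter, open at both ends, with a lip 42 mm wide and 5 mm high at its lower end. One has a 25 mm bore and goes home on the gauge, the other a 21 mm bore and stops on its step; which is which is found by testing. Origin: axis, lip's underside; z along the axis. It starts upright on its lip, left of the gauge
- sleeve_2: one of two look-alike loose brass sleeves, 90 g: tube 52 mm long, 36 mm in outside diameter, open at both ends, with a lip 42 mm wide and 5 mm high at its lower end. One has a 25 mm bore and goes home on the gauge, the other a 21 mm bore and stops on its step; which is which is found by testing. Origin: axis, lip's underside; z along the axis. It starts upright on its lip, left of the gauge
- sleeve_1_top (a point): centre of that sleeve's upper mouth, 52 mm from its origin on its axis; grasp the 36 mm body 10 to 20 mm below this. The two mouths are chamfered alike; the sleeves' start places are swapped at random
- sleeve_2_top (a point): centre of that sleeve's upper mouth, 52 mm from its origin on its axis; grasp the 36 mm body 10 to 20 mm below this. The two mouths are chamfered alike; the sleeves' start places are swapped at random
- gauge_pin: steel pin of the fixed plug gauge. Origin on its axis, on the upper face of the dark collar (45 mm wide, about 60 mm above the bench) where a fitting sleeve comes home; z along the pin to its tip, 30 degrees from vertical, leaning roughly towards the robot; y level. From the collar: 0-34 mm 23 mm in diameter; 34-39 mm a cone (the step) down to 18 mm; 39-60 mm the pilot, 18 mm; 60-73.5 mm the nose
- gauge: the gauge's fixed stand: blue base plate 116 x 86 mm, 15 mm high, with a round leaning blue boss that carries the pin. Origin under the plate's centre, z up, -x its front, to which the pin leans. Place and yaw differ each time
- pin_step (a point): point on the pin's axis 36 mm from the collar, on the step: the origin of the tight sleeve comes about here when it stops
- pin_tip (a point): the tip of the pin's nose, on its axis 73.5 mm from the collar
- tray_green: shallow open green plastic tray, fixed, for the sleeve that fits: 132 mm along its x, 112 mm along its y, walls 3 mm thick, rim 21 mm and inner floor 3 mm above the bench, a finger tab on its -x side. Origin under its centre at bench height, z up. It stands right of the gauge; the two trays' places are swapped at random
- tray_red: shallow open red plastic tray, fixed, for the sleeve that stops on the step: 132 mm along its x, 112 mm along its y, walls 3 mm thick, rim 21 mm and inner floor 3 mm above the bench, a finger tab on its -x side. Origin under its centre at bench height, z up. It stands right of the gauge; the two trays' places are swapped at random
- petri_1: covered dish with beige contents, 65 mm across, 14 mm high, lying between the sleeves and the gauge; origin under its centre. It is loose and must stay where it is
- dropper_2: white dropper bottle with a red cap, 34 mm across, 78 mm high, behind the sleeves; origin under its centre. It is loose and must stay where it is
- loupe: black hand lens, 125 mm long, 50 mm wide, 14 mm high, lying right of and behind the gauge; origin under its middle, y along its length. It is loose and must stay where it is
Things that resemble listed ones, but are neither listed nor needed, are in the scene too. What is shaped like the gauge but white is not meant.

How it is judged:
On the way, in this order (a step that is already met when the one before it is completed fails the run):
1. the first sleeve is slid down the pin as far as it goes: fully home if it fits, onto the step if it does not (((distance between sleeve_1 and gauge_pin below 0.006 m and angle between the z axis of sleeve_1 and the z axis of gauge_pin, either way round below 0.15 rad) or (distance between sleeve_2 and pin_step below 0.008 m and angle between the z axis of sleeve_2 and the z axis of gauge_pin, either way round below 0.15 rad))), for 0.2 s.
2. that sleeve stands in its tray, let go (((x of sleeve_1 in the frame of tray_green between -0.06 and 0.06 m and y of sleeve_1 in the frame of tray_green between -0.05 and 0.05 m and z of sleeve_1 in the frame of tray_green below 0.01 m and angle between sleeve_1's own z axis and vertical below 0.15 rad and contact force between sleeve_1 and the fingers below 0.5 N) or (x of sleeve_2 in the frame of tray_red between -0.06 and 0.06 m and y of sleeve_2 in the frame of tray_red between -0.05 and 0.05 m and z of sleeve_2 in the frame of tray_red below 0.01 m and angle between sleeve_2's own z axis and vertical below 0.15 rad and contact force between sleeve_2 and the fingers below 0.5 N))), for 0.2 s.
3. with the first sleeve standing in its tray, the second is slid down the pin as far as it goes ((((x of sleeve_1 in the frame of tray_green between -0.06 and 0.06 m and y of sleeve_1 in the frame of tray_green between -0.05 and 0.05 m and z of sleeve_1 in the frame of tray_green below 0.01 m and angle between sleeve_1's own z axis and vertical below 0.15 rad and contact force between sleeve_1 and the fingers below 0.5 N) and (distance between sleeve_2 and pin_step below 0.008 m and angle between the z axis of sleeve_2 and the z axis of gauge_pin, either way round below 0.15 rad)) or ((x of sleeve_2 in the frame of tray_red between -0.06 and 0.06 m and y of sleeve_2 in the frame of tray_red between -0.05 and 0.05 m and z of sleeve_2 in the frame of tray_red below 0.01 m and angle between sleeve_2's own z axis and vertical below 0.15 rad and contact force between sleeve_2 and the fingers below 0.5 N) and (distance between sleeve_1 and gauge_pin below 0.006 m and angle between the z axis of sleeve_1 and the z axis of gauge_pin, either way round below 0.15 rad)))), for 0.2 s.
At the end, for the whole second after the job is handed in: The sleeve that went home (lip within 6 mm of the collar when tested) stands upright on its lip on the green tray's floor, and the one that stopped on the step (within 8 mm of it when tested) on the red tray's floor: each within the tray's walls, within 0.15 rad of upright, at rest and let go (x of sleeve_1 in the frame of tray_green between -0.06 and 0.06 m and y of sleeve_1 in the frame of tray_green between -0.05 and 0.05 m and z of sleeve_1 in the frame of tray_green below 0.01 m and angle between each of sleeve_1, sleeve_2's own z axis and vertical below 0.15 rad and contact force between each of sleeve_1, sleeve_2 and the fingers below 0.5 N and linear speed of each of sleeve_1, sleeve_2 below 0.02 m/s and x of sleeve_2 in the frame of tray_red between -0.06 and 0.06 m and y of sleeve_2 in the frame of tray_red between -0.05 and 0.05 m and z of sleeve_2 in the frame of tray_red below 0.01 m); the robot touches nothing.
It fails at once if a sleeve is forced on the gauge with more than 60 N (contact force between any of sleeve_1, sleeve_2 and gauge_pin above 60 N).
It fails at once if the dish, the dropper bottle or the hand lens is moved by more than 30 mm (distance of any of petri_1, dropper_2, loupe from where it was at the start of the episode above 0.03 m).
It also fails if it takes over 72 s, if anything falls off the work surface, if the arm or the gripper's body presses on something with over 40 N, if the wrist force passes 120 N, or if a joint passes its speed limit or range.

## Robot

A 7-joint arm with a two-finger parallel gripper is mounted at the origin on a cart in front of the work surface, level with it; the furniture and walls round the work are solid. World frame = base frame: x ahead of the robot, y to its left, z up, the work surface at z = 0. Lengths are in m, angles in rad, forces in N, time in s.
With the tool pointing down it reaches from about 0.4 to 0.85 m from the base axis. Payload 4.4 kg.
Tool frame: the origin (TCP) lies midway between the tips of the shut fingers; the grasp point (between the pads) lies 19 mm behind it; z points along the fingers, x is the direction in which the jaws open and shut, and the axes are right-handed (so a half turn about z gives the same grasp; the last joint's range is limited). The gripper opens to 94 mm and grips with 3 to 60 N. Pads are 16 mm wide; open, the fingers measure 119 mm over their backs; the gripper's body (75 mm by 177 mm) begins 78 mm behind the grasp point.
Start: joints at [1.26, 0.628, 0.038, 1.517, -0.027, 0.996, -0.02], TCP at [0.158, -0.631, 0.205] pointing down, gripper open.
Joint ranges: [-3.06, 3.06], [-0.37, 2.12], [-1.25, 1.32], [0.18, 2.47], [-1.1, 4.24], [0.23, 1.98], [-2.94, 2.94]. Speed limits (rad/s): [2.57, 2.57, 3.14, 3.14, 3.14, 3.14, 3.14].

## Interface

Orientations are given as a unit quaternion [x, y, z, w].
In Python, from rig import robot gives the robot as it stands.
- The arm moves only by the tool apply_moves, never from a script. Its arguments are lists of equal length, an entry for each row: "translation": the shift along the world's x, y, z in cm, a list of three; "dr": the turn, a rotation vector about the world's x, y, z in rad, a list of three. In form: {"translation": [[x, y, z], ...], "dr": [[rx, ry, rz], ...]}. A call has 1 to 12 rows; each row shifts and turns the commanded pose from where the row before left it; what a row does not reach is not made up. A row lasts 1/12 s, in which the tool goes at most 41.7 mm and 7.16 degrees, less where a joint would pass 70% of its speed; a pose out of reach is approached as far as the arm can. A call is refused whole if a number of a shift passes 4.17 or a number of a turn 0.125, either way. A call with a gripper value outside its range is refused whole. "grip" is the opening, from 0 (shut) to 1 (fully open), set as the call begins (left out, the last holds). The fingers move at their own pace and stop on an object; "squeeze" is the grip in N (left out, the last holds). Time passes only in rows, so rows that do not move let the fingers close. It gives the time, the measured TCP pose, the force and the opening at its end, in the units of the state.
- robot.get_obs(): the state, without advancing time (a new reading comes with each control period).
- robot.snapshot(name): name is "scene" or "top" or "wrist"; returns (picture, depth): 400x640x3 uint8, blue, green, red; 400x640 float32, m along the optical axis (not along the pixel's ray), 0 where there is no reading.
- robot.calibration(name): a dict with "fx", "fy", "cx", "cy" (pixels), "rvec" (rotation vector, rad) and "tvec" (3), from world to camera coordinates, as OpenCV has them. Camera axes: x right, y down, z forward; pixel columns grow to the right and rows downward; lengths in m; the calibration is good to about 2 mm. A picture is of the moment at which its call begins: read the wrist's pose just before it. calibration takes no time and is no camera call; for the wrist camera it gives the pose at the moment of the call.
- robot.job_done(): hands the job in, once; it reports no verdict.
Trained networks look in the newest picture that a camera, given by its name, has taken for a name from the list of things; names that differ only in an ending like _2 or _b are one class to them, and where a whole thing is asked for, a point or a joint stands for the part that bears it (a point fixed in the world has none). Each returns a list of dicts, best first, with "confidence" (0 to 1); they miss things now and then, are a little off and sometimes report something else, mostly with a low value. They report only what shows in the picture. A call takes as long as a camera call. They do not tell look-alikes from the thing itself.
- robot.find_in(camera, thing): "centre" ([x, y, z] in m, in the coordinates of the camera as it stood for that picture, good to about 4 mm: the middle of the surface that is visible of it).
- robot.outline_of(camera, thing): "mask" (400x640 bool, what is visible of it).
The state is a dict: "time_s": time; "joint_pos": joint angles; "dq": joint speeds; "joint_efforts": joint torques, N m; "position": TCP position; "tcp_rot": TCP orientation; "force": force on the tool from outside, world axes, zero at the start; "ft_torque": the same for the moment, N m; "width": opening from 0.0 (shut) to 1.0 (fully open).
Only numpy, scipy, OpenCV 4.12 (cv2) and the standard library are available. Lean on these libraries where they do the work, as an engineer would, in place of code of your own. Each camera call takes 0.05 s, during which the arm holds its last target.

## Working session

There is one attempt and no reset: what is moved stays moved. The work goes in short steps, Python scripts to look and compute and a tool call to move; the robot and the scene stay as the last step left them, time stands still between calls to the robot, and variables do not carry over. Pictures are saved under pics/ and viewed, and the job is handed in when it is done.

Besides the shell and the picture viewer there is one more tool, called after "Request:" as name(argument=value, ...), one argument or row to a line, values as JSON. apply_moves: Moves the arm, as the interface text tells. Its arguments: {"type":"object","properties":{"translation":{"type":"array"},"dr":{"type":"array"},"grip":{"type":"number"},"squeeze":{"type":"number"}},"required":["translation","dr"]}

```bash
ls; mkdir -p pics
python3 - <<'E'
from rig import robot
import cv2
print(robot.get_obs())
for n in ("scene","top","wrist"):
    im,d=robot.snapshot(n); cv2.imwrite(f"pics/{n}0.png",im)
    print(n,robot.calibration(n))
print(robot.get_obs()["time_s"])
E
```

```text
pics
{'time_s': 0.0, 'joint_pos': array([ 1.26020433,  0.62931485,  0.03843439,  1.51835385, -0.0270226 ,
        0.99627397, -0.02000157]), 'dq': array([-6.85507555e-04,  7.31006830e-05,  1.06338423e-03, -9.24955385e-04,
       -9.51018725e-04, -1.57239646e-03, -5.01151279e-04]), 'joint_efforts': array([-4.68801863e-04, -5.49736261e+01,  1.14339598e+00, -1.86633146e+01,
       -5.22525085e-02,  2.35398696e-02,  1.41365435e-04]), 'position': array([ 0.1574117 , -0.62997838,  0.20457876]), 'tcp_rot': array([ 7.88145380e-01, -6.15488440e-01, -7.21789887e-04, -5.64472316e-04]), 'force': array([-1.00350627, -0.59677513, -0.50536658]), 'ft_torque': array([-0.05742415, -0.00232882, -0.04631821]), 'width': 1.0021683346135404}
scene {'fx': 466.65263660068683, 'fy': 466.65263660068683, 'cx': 322.04498882773663, 'cy': 203.33539740436274, 'rvec': array([ 0.92350249, -2.4968689 ,  1.10576437]), 'tvec': array([0.37180426, 0.32146368, 1.06692452])}
top {'fx': 456.75079989210786, 'fy': 456.75079989210786, 'cx': 324.24422144007804, 'cy': 202.35956553859583, 'rvec': array([ 2.15720909, -2.11140653,  0.16220331]), 'tvec': array([-0.04597649,  0.54648914,  1.24224781])}
wrist {'fx': 283.1208005980162, 'fy': 283.1208005980162, 'cx': 316.60039833479186, 'cy': 205.7674932803557, 'rvec': array([-2.28848702,  1.78930799,  0.2593715 ]), 'tvec': array([-0.64945769, -0.02872802,  0.39268082])}
0.15
```

View pics/scene0.png

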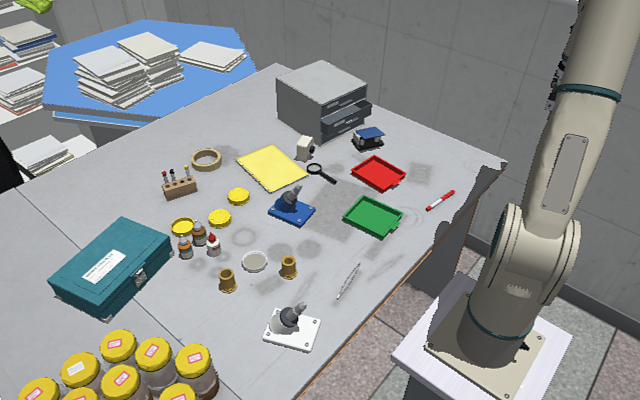

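View pics/top0.png

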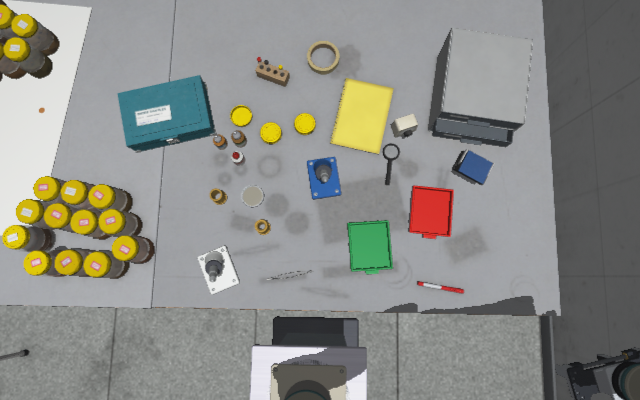

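View pics/wrist0.png

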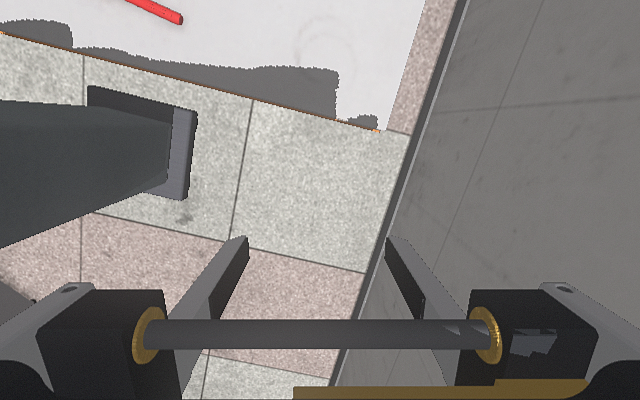

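```bash
cat > h.py <<'E'
from rig import robot
import numpy as np, cv2
from scipy.spatial.transform import Rotation as R
np.set_printoptions(precision=4,suppress=True)
def cal(n):
    c=robot.calibration(n); return c,cv2.Rodrigues(np.array(c["rvec"],float))[0],np.array(c["tvec"],float)
def c2w(n,p,C=None):
    c,M,t=C or cal(n); return M.T@(np.asarray(p)-t)
def proj(n,P,C=None):
    c,M,t=C or cal(n); q=np.atleast_2d(P)@M.T+t; return np.c_[c["fx"]*q[:,0]/q[:,2]+c["cx"],c["fy"]*q[:,1]/q[:,2]+c["cy"]]
def cloud(n,d,C=None):
    c,M,t=C or cal(n); v,u=np.mgrid[:400,:640]
    P=np.stack([(u-c["cx"])/c["fx"]*d,(v-c["cy"])/c["fy"]*d,d],-1)
    return (P-t)@M
E
python3 - <<'E'
from h import *
S={}
for n in ("scene","top"):
    im,d=robot.snapshot(n); np.savez(f"{n}.npz",im=im,d=d)
    for th in ("sleeve_1","sleeve_1_top","gauge","gauge_pin","pin_tip","tray_green","tray_red","petri_1","dropper_2","loupe"):
        for r in robot.find_in(n,th):
            p=r["centre"]; print(n,th,round(r["confidence"],2),c2w(n,p),proj(n,c2w(n,p))[0].round(0))
E
```

```text
scene sleeve_1 0.69 [0.5568 0.2763 0.0339] [228. 280.]
scene sleeve_1 0.6 [0.4709 0.1519 0.0326] [288. 268.]
scene sleeve_1_top 0.63 [0.5517 0.2761 0.0294] [229. 282.]
scene gauge 0.84 [0.3438 0.2702 0.0143] [294. 333.]
scene gauge 0.67 [ 0.6192 -0.0214  0.0186] [292. 210.]
scene gauge_pin 0.9 [0.3468 0.268  0.0714] [293. 317.]
scene gauge_pin 0.52 [ 0.6123 -0.0246  0.0653] [294. 199.]
scene pin_tip 0.74 [0.3488 0.2678 0.0661] [292. 318.]
scene pin_tip 0.69 [0.5664 0.1786 0.0144] [255. 260.]
scene pin_tip 0.52 [ 0.617  -0.0248  0.0721] [293. 196.]
scene tray_green 0.8 [ 0.4342 -0.1661  0.0004] [372. 218.]
scene tray_green 0.3 [0.4695 0.1524 0.0321] [288. 269.]
scene tray_red 0.74 [ 0.5348 -0.3425  0.0016] [379. 174.]
scene petri_1 0.55 [0.5673 0.1827 0.017 ] [253. 260.]
scene dropper_2 0.59 [0.6729 0.2253 0.0364] [213. 245.]
scene loupe 0.49 [ 0.6957 -0.2179  0.0098] [316. 170.]
top sleeve_1 0.75 [0.5609 0.2665 0.0348] [219. 196.]
top sleeve_1 0.57 [0.4736 0.1341 0.052 ] [263. 227.]
top sleeve_1_top 0.76 [0.5633 0.2637 0.0357] [220. 195.]
top gauge 0.72 [0.5628 0.2682 0.0358] [218. 195.]
top gauge 0.63 [0.353  0.2533 0.0166] [221. 270.]
top gauge 0.58 [ 0.6198 -0.0316  0.0185] [324. 179.]
top gauge 0.29 [ 0.5305 -0.3367  0.0006] [429. 213.]
top gauge_pin 0.67 [0.3532 0.2518 0.0706] [217. 270.]
top gauge_pin 0.49 [ 0.6252 -0.0333  0.0698] [324. 173.]
top pin_tip 0.8 [0.3558 0.257  0.0649] [215. 269.]
top pin_tip 0.53 [ 0.6249 -0.0325  0.0681] [324. 174.]
top tray_green 0.59 [ 0.4287 -0.1644  0.0013] [369. 247.]
top tray_red 0.67 [ 0.5307 -0.3346  0.004 ] [428. 212.]
top tray_red 0.29 [0.473  0.141  0.0492] [261. 227.]
top petri_1 0.75 [0.568  0.1775 0.0177] [251. 195.]
top dropper_2 0.71 [0.6701 0.2149 0.046 ] [238. 158.]
top loupe 0.88 [ 0.6941 -0.2226  0.0113] [390. 156.]
```

Run:
```python
from h import *
o=robot.get_obs(); T=R.from_quat(o["tcp_rot"]).as_matrix(); print(T)
c,M,t=cal("wrist"); cam=-M.T@t
print("cam in tool",T.T@(cam-o["position"])); print("cam axes in tool (cols x,y,z)\n",T.T@M.T)
# close crops
for n,b in (("top",(180,120,300,260)),("scene",(200,180,330,350))):
    im=np.load(n+".npz")["im"]; x0,y0,x1,y1=b
    cv2.imwrite(f"pics/{n}_crop.png",cv2.resize(im[y0:y1,x0:x1],None,fx=3.5,fy=3.5,interpolation=cv2.INTER_CUBIC))
```

```text
[[ 0.2424 -0.9702  0.0001]
 [-0.9702 -0.2424  0.    ]
 [ 0.     -0.0001 -1.    ]]
cam in tool [ 0.0001 -0.0826 -0.1794]
cam axes in tool (cols x,y,z)
 [[ 1.     -0.0014  0.0001]
 [ 0.0013  0.9592  0.2829]
 [-0.0005 -0.2829  0.9592]]
```

View pics/scene_crop.png

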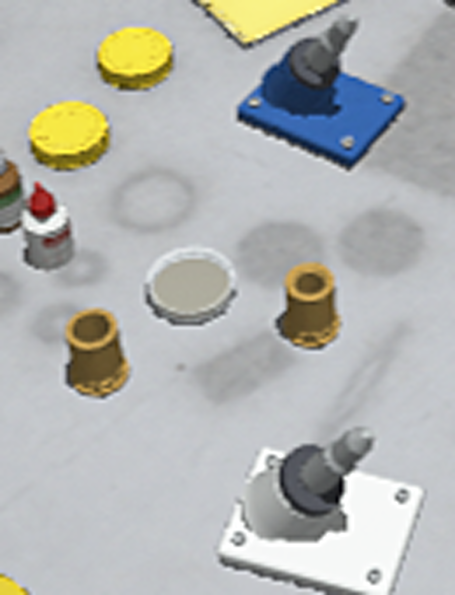

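Request:
apply_moves(
  translation=[
    [2.1,3.15,0.3],
    [2.1,3.15,0.3],
    [2.1,3.15,0.3],
    [2.1,3.15,0.3],
    [2.1,3.15,0.3],
    [2.1,3.15,0.3],
    [2.1,3.15,0.3],
    [2.1,3.15,0.3],
    [2.1,3.15,0.3],
    [2.1,3.15,0.3],
  ],
  dr=[
    [0,0,-0.0122],
    [0,0,-0.0122],
    [0,0,-0.0122],
    [0,0,-0.0122],
    [0,0,-0.0122],
    [0,0,-0.0122],
    [0,0,-0.0122],
    [0,0,-0.0122],
    [0,0,-0.0122],
    [0,0,-0.0122],
  ],
  grip=0.62,
)

```text
time_s: 2.08
position: [0.3684, -0.3141, 0.2359]
tcp_rot: [0.749, -0.663, 0.0, -0.0]
force: [0.2, -0.5, 0.5]
width: 0.623
```

Request:
apply_moves(
  translation=[
    [2.1,3.15,0],
    [2.1,3.15,0],
    [2.1,3.15,0],
    [2.1,3.15,0],
    [2.1,3.15,0],
    [2.1,3.15,0],
    [2.1,3.15,0],
    [2.1,3.15,0],
    [2.1,3.15,0],
    [2.1,3.15,0],
    [0,0,0],
    [0,0,0],
  ],
  dr=[
    [0,0,-0.0122],
    [0,0,-0.0122],
    [0,0,-0.0122],
    [0,0,-0.0122],
    [0,0,-0.0122],
    [0,0,-0.0122],
    [0,0,-0.0122],
    [0,0,-0.0122],
    [0,0,-0.0122],
    [0,0,-0.0122],
    [0,0,0],
    [0,0,0],
  ],
)

```text
time_s: 3.08
position: [0.5782, 0.0021, 0.2351]
tcp_rot: [0.709, -0.705, -0.0, -0.0]
force: [-0.4, -0.8, 1.2]
width: 0.621
```

Run:
```python
from h import *
o=robot.get_obs(); print(o["time_s"],o["position"],o["joint_pos"],o["force"]); print(R.from_quat(o["tcp_rot"]).as_matrix())
C=cal("wrist"); im,d=robot.snapshot("wrist"); cv2.imwrite("pics/w1.png",im)
np.savez("w1.npz",im=im,d=d,rvec=C[0]["rvec"],tvec=C[0]["tvec"])
for th in ("sleeve_1","gauge","gauge_pin","pin_tip","tray_green","tray_red","petri_1"):
    for r in robot.find_in("wrist",th):
        p=c2w("wrist",r["centre"],C); print(th,round(r["confidence"],2),p,proj("wrist",p,C)[0].round(0))
```

```text
3.0833 [0.5782 0.0021 0.2351] [-0.0481  0.4915 -0.0055  1.6871  0.0022  0.963  -1.6194] [-0.3694 -0.7716  1.2174]
[[ 0.0057 -1.     -0.    ]
 [-1.     -0.0057  0.0008]
 [-0.0008  0.     -1.    ]]
sleeve_1 0.77 [0.5695 0.2648 0.0377] [124. 191.]
sleeve_1 0.73 [0.4857 0.1381 0.0383] [222. 248.]
gauge 0.92 [ 0.6362 -0.022   0.0158] [334. 141.]
gauge 0.67 [0.4034 0.2779 0.014 ] [145. 288.]
gauge 0.5 [ 0.6264 -0.0302  0.0743] [344. 153.]
gauge_pin 0.76 [ 0.6244 -0.0298  0.0722] [343. 154.]
pin_tip 0.88 [ 0.6235 -0.027   0.0706] [341. 155.]
tray_green 0.57 [ 0.4558 -0.1754 -0.0011] [426. 255.]
tray_red 0.56 [ 0.537  -0.3458  0.0028] [545. 208.]
tray_red 0.39 [ 0.4579 -0.1749  0.0018] [427. 255.]
petri_1 0.93 [0.5702 0.1785 0.0132] [195. 187.]
```

View pics/w1.png

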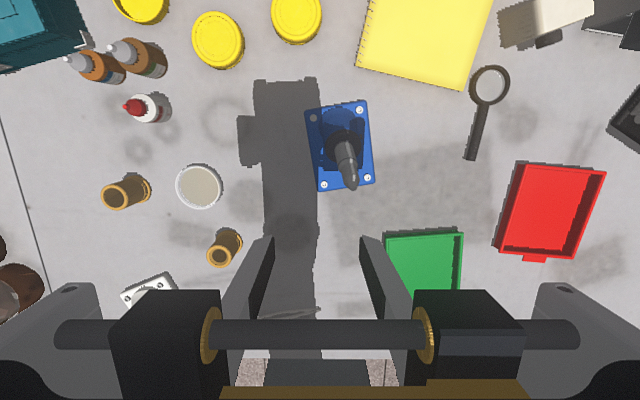

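```bash
cat > fit.py <<'E'
from h import *
from scipy.optimize import least_squares
def load(f):
    z=np.load(f); 
    if "rvec" in z: c=dict(robot.calibration("wrist")); C=(c,cv2.Rodrigues(z["rvec"])[0],z["tvec"])
    else: C=cal(f[:-4])
    return z["im"],z["d"],C
def fit_sleeve(P,xy,iters=8):
    # points on outer body wall: 8mm<z<48mm
    m=(np.hypot(P[:,0]-xy[0],P[:,1]-xy[1])<.035)&(P[:,2]>.008)&(P[:,2]<.049); Q=P[m]
    c=np.array(xy)
    def prof(z): return np.where(z<.005,.021,.018)
    for _ in range(iters):
        r=np.hypot(Q[:,0]-c[0],Q[:,1]-c[1]); k=abs(r-.018)<.006
        s=least_squares(lambda c:(np.hypot(Q[k,0]-c[0],Q[k,1]-c[1])-.018),c,loss="soft_l1",f_scale=.001); c=s.x
    top=P[(abs(np.hypot(P[:,0]-c[0],P[:,1]-c[1])-.0155)<.0025)&(P[:,2]>.03)]
    return c,k.sum(),np.std(np.hypot(Q[k,0]-c[0],Q[k,1]-c[1])-.018), np.percentile(top[:,2],[50,75,90]) if len(top) else None
def fit_pin(P,g0,az0=np.pi):
    # g0: approx collar centre (3), az: horizontal direction of lean
    def fr(p):
        o=p[:3]; a,t=p[3],p[4]; z=np.array([np.sin(t)*np.cos(a),np.sin(t)*np.sin(a),np.cos(t)]); return o,z
    p=np.r_[g0,az0,np.pi/6]
    def res(p,Q):
        o,z=fr(p); q=Q-o; s=q@z; r=np.linalg.norm(q-np.outer(s,z),axis=1)
        prof=np.interp(s,[0,.034,.039,.060],[.0115,.0115,.009,.009])
        side=r-prof
        face=np.where((r>.0125)&(r<.0235),abs(s),1)
        return np.where(abs(side)<face,side,np.where(face<1,s,side)),s,r
    lim=.02
    for it in range(25):
        e,s,r=res(p,P); k=(s>-.006)&(s<.058)&(abs(e)<lim)&(r<.024)
        Q=P[k]
        f=lambda q:np.r_[res(q,Q)[0],(q[4]-np.pi/6)*.05*np.sqrt(len(Q))*.2]
        sol=least_squares(f,p,loss="soft_l1",f_scale=.001); p=sol.x; lim=max(.003,lim*.8)
    e=res(p,Q)[0]
    return p,fr(p)[1],len(Q),np.sqrt(np.mean(e**2))
E
cat > a.py <<'E'
from fit import *
import sys
for f in sys.argv[1:]:
    im,d,C=load(f); n=f[:-4] if f[0]!="w" else "wrist"
    W=cloud(n,d,C); ok=d>0.15; P=W[ok]
    b=P[(abs(P[:,0]-.5)<.02)&(abs(P[:,1]+.05)<.03)]; print(f,"bench z",np.median(b[:,2]),b[:,2].std())
    for xy in ((.567,.268),(.478,.140)): print(" sleeve",*fit_sleeve(P,xy))
    G=P[(abs(P[:,0]-.61)<.09)&(abs(P[:,1]+.03)<.07)&(P[:,2]>.055)&(P[:,2]<.14)]
    p,z,m,e=fit_pin(G,np.array([.635,-.03,.06])); print(" pin",p,z,m,e, "tip",p[:3]+.0735*z)
E
python3 a.py w1.npz scene.npz top.npz
```

```text
w1.npz bench z -0.00010764889460903863 0.0007654460197362073
 sleeve [0.5649 0.2712] 763 0.0019291345166032295 [0.047  0.0514 0.0522]
 sleeve [0.4791 0.1412] 326 0.0006880830091190601 [0.0513 0.0519 0.0524]
 pin [ 0.6304 -0.0296  0.0597  3.3143  0.522 ] [-0.4912 -0.0857  0.8668] 1110 0.0006190804055348836 tip [ 0.5942 -0.0359  0.1234]
scene.npz bench z -0.001399896500290749 0.00200065137854649
 sleeve [0.5633 0.2732] 223 0.001956008913534078 [0.0466 0.0506 0.0518]
 sleeve [0.4784 0.1416] 169 0.0018485594943206168 [0.0489 0.0508 0.0521]
 pin [ 0.6308 -0.0296  0.0586  3.2687  0.5161] [-0.4895 -0.0626  0.8697] 143 0.0011788751649123774 tip [ 0.5948 -0.0342  0.1225]
top.npz bench z 0.0010355765330966264 0.002662331983129671
 sleeve [0.5606 0.2699] 92 0.0013273508475640909 [0.049  0.053  0.0548]
 sleeve [0.4772 0.1402] 40 0.0014964862728311958 [0.0521 0.054  0.056 ]
 pin [ 0.6286 -0.0295  0.0616  3.3401  0.5274] [-0.4934 -0.0993  0.8641] 155 0.0012635119372064489 tip [ 0.5923 -0.0368  0.1251]
```

Request:
apply_moves(
  translation=[
    [-1.65,2.32,-1.6],
    [-1.65,2.32,-1.6],
    [-1.65,2.32,-1.6],
    [-1.65,2.32,-1.6],
    [-1.65,2.32,-1.6],
    [-1.65,2.32,-1.6],
    [0,0,0],
    [0,0,0],
  ],
  dr=[
    [0,0,0],
    [0,0,0],
    [0,0,0],
    [0,0,0],
    [0,0,0],
    [0,0,0],
    [0,0,0],
    [0,0,0],
  ],
)

```text
time_s: 4.15
position: [0.4772, 0.1395, 0.139]
tcp_rot: [0.708, -0.706, -0.001, 0.001]
force: [0.2, 0.1, -0.6]
width: 0.622
```

```bash
cat > w.py <<'E'
from h import *
import sys
f=sys.argv[1]
o=robot.get_obs(); print(o["time_s"],o["position"],o["joint_pos"],o["force"],o["width"]); print(R.from_quat(o["tcp_rot"]).as_matrix())
C=cal("wrist"); im,d=robot.snapshot("wrist"); cv2.imwrite(f"pics/{f}.png",im)
np.savez(f+".npz",im=im,d=d,rvec=C[0]["rvec"],tvec=C[0]["tvec"],pos=o["position"],rot=R.from_quat(o["tcp_rot"]).as_matrix())
E
python3 w.py w2
python3 - <<'E'
from fit import *
im,d,C=load("w2.npz"); P=cloud("wrist",d,C)[d>.1]
print(fit_sleeve(P,(.479,.1412)))
E
```

```text
4.15 [0.4772 0.1395 0.139 ] [-0.3309  0.5099 -0.0138  2.0044  0.0108  0.6292 -1.9187] [ 0.1758  0.0816 -0.6337] 0.6222040767205496
[[ 0.0038 -1.     -0.0018]
 [-1.     -0.0038 -0.0002]
 [ 0.0002  0.0018 -1.    ]]
(array([0.4787, 0.141 ]), np.int64(261), np.float64(0.0007219932594594809), array([0.0517, 0.0523, 0.0527]))
```

View pics/w2.png

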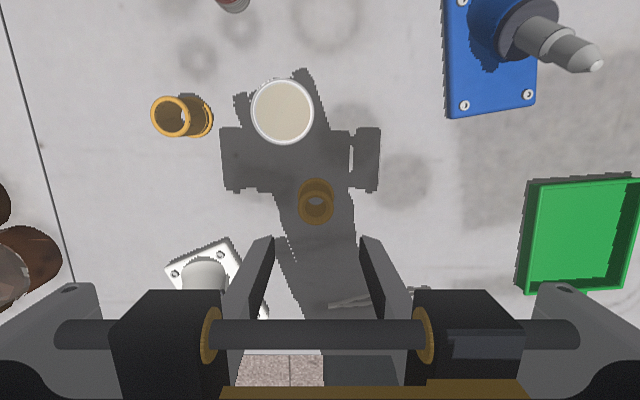

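Request:
apply_moves(
  translation=[
    [0.05,0.05,-2.5],
    [0.05,0.05,-2.5],
    [0.05,0.05,-2.5],
    [0,0,-2.5],
    [0,0,-1.3],
    [0,0,-0.6],
    [0,0,0],
    [0,0,0],
  ],
  dr=[
    [0,0,0],
    [0,0,0],
    [0,0,0],
    [0,0,0],
    [0,0,0],
    [0,0,0],
    [0,0,0],
    [0,0,0],
  ],
)

```text
time_s: 4.87
position: [0.4813, 0.1393, 0.0211]
tcp_rot: [-0.707, 0.707, -0.001, 0.001]
force: [0.6, -0.1, 1.2]
width: 0.624
```

Request:
apply_moves(
  translation=[
    [0,0,0],
    [0,0,0],
    [0,0,0],
    [0,0,0],
    [0,0,0],
    [0,0,0],
  ],
  dr=[
    [0,0,0],
    [0,0,0],
    [0,0,0],
    [0,0,0],
    [0,0,0],
    [0,0,0],
  ],
  grip=0.0,
  squeeze=20,
)

```text
time_s: 5.37
position: [0.4807, 0.1403, 0.0212]
tcp_rot: [0.707, -0.707, 0.0, -0.001]
force: [-1.1, -0.8, 6.2]
width: 0.382
```

Request:
apply_moves(
  translation=[
    [0,0,2],
    [0,0,3],
    [0,0,4],
    [0,0,4],
    [0,0,4],
    [1.2,-3,0.5],
    [1.2,-3,0.3],
    [1.2,-3,0],
    [1.2,-3,0],
    [1.2,-3,0],
    [1.2,-3,0],
    [0,0,0],
  ],
  dr=[
    [0,0,0],
    [0,0,0],
    [0,0,0],
    [0,0,0],
    [0,0,0],
    [0.0172,-0.0985,0],
    [0.0172,-0.0985,0],
    [0.0172,-0.0985,0],
    [0.0172,-0.0985,0],
    [0.0172,-0.0985,0],
    [0.004,-0.022,0],
    [0,0,0],
  ],
)

```text
time_s: 6.37
position: [0.5292, -0.0159, 0.1897]
tcp_rot: [-0.691, 0.702, -0.111, 0.132]
force: [0.1, -0.0, -0.3]
width: 0.387
```

```bash
python3 w.py w3
```

```text
6.3667 [ 0.5292 -0.0159  0.1897] [ 0.23    0.3598 -0.3085  2.2038  0.3737  0.2614 -1.9733] [ 0.1273 -0.0123 -0.2914] 0.3868846747575112
[[-0.0105 -0.9404  0.34  ]
 [-0.9994  0.0208  0.0265]
 [-0.032  -0.3395 -0.9401]]
```

View pics/w3.png

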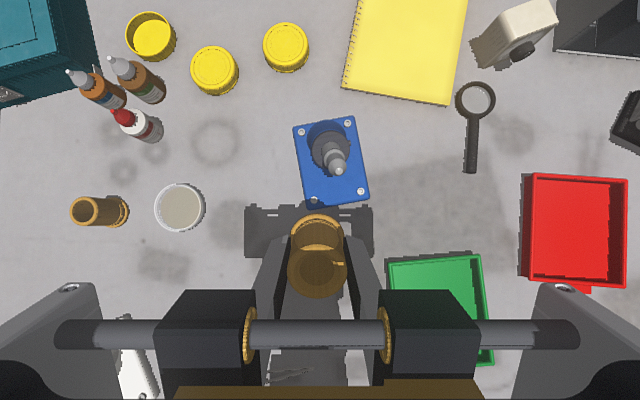

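```bash
cat > need.py <<'E'
from h import *
import sys
# usage: need.py s offy offz  : move so that sleeve origin (tcp + offy*ty + offz*tz) is at pin s
O=np.array([.6304,-.0296,.0597]); Z=np.array([-.4912,-.0857,.8668])
try:
    v=np.load("pin.npy"); O,Z=v[:3],v[3:]
except Exception: pass
Z=Z/np.linalg.norm(Z)
s,oy,oz=map(float,sys.argv[1:4]); ox=float(sys.argv[4]) if len(sys.argv)>4 else 0
o=robot.get_obs(); T=R.from_quat(o["tcp_rot"]).as_matrix(); tz=T[:,2]
ax=np.cross(tz,-Z); ang=np.arcsin(np.linalg.norm(ax)); rv=ax/np.linalg.norm(ax)*ang
T2=R.from_rotvec(rv).as_matrix()@T
tgt=O+s*Z-T2@np.array([ox,oy,oz])
org=o["position"]+T@np.array([ox,oy,oz]); q=org-O; sc=q@Z
print("t",o["time_s"],"joints",o["joint_pos"],"F",o["force"],"w",o["width"])
print("rotvec needed",rv,"ang",ang); print("translation cm",(tgt-o["position"])*100)
print("now s",sc,"lateral mm",(q-sc*Z)*1000)
E
python3 need.py 0.1 0.002 0.0212
```

```text
t 6.4167 joints [ 0.2249  0.3593 -0.3086  2.2038  0.372   0.2618 -1.9748] F [ 0.5897 -0.1744 -1.829 ] w 0.38024821668456593
rotvec needed [ 0.0561 -0.1682  0.0152] ang 0.1779873894623321
translation cm [ 4.3473 -2.7014 -2.4072]
now s 0.14057294296976525 lateral mm [-26.8947  29.2612 -12.3477]
```

Request:
apply_moves(
  translation=[
    [1,-1,0],
    [1,-1,0],
    [0.9,-0.9,0.2],
    [0,0,0],
    [0,0,0],
    [0,0,0],
  ],
  dr=[
    [0.014,-0.042,0.004],
    [0.014,-0.042,0.004],
    [0.014,-0.042,0.004],
    [0.014,-0.042,0.004],
    [0,0,0],
    [0,0,0],
  ],
)

```text
time_s: 6.92
position: [0.5438, -0.0289, 0.1869]
tcp_rot: [0.69, -0.69, 0.131, -0.172]
force: [-0.4, 0.0, -1.2]
width: 0.381
```

```bash
python3 need.py 0.13 0.002 0.0212; python3 w.py w4 | tail -3
```

```text
t 6.9167 joints [ 0.5631  0.4281 -0.6821  2.2443  1.0994  0.2414 -2.6239] F [-0.4456  0.0491 -1.2433] w 0.38090682439005474
rotvec needed [ 0.0293 -0.0831  0.0084] ang 0.08855237145987692
translation cm [ 1.4049 -1.3657  0.4801]
now s 0.13181797098909928 lateral mm [-14.7831  13.1689  -7.0753]
[[ 0.0123 -0.9084  0.418 ]
 [-0.9984  0.0122  0.0559]
 [-0.0559 -0.418  -0.9067]]
```

View pics/w4.png

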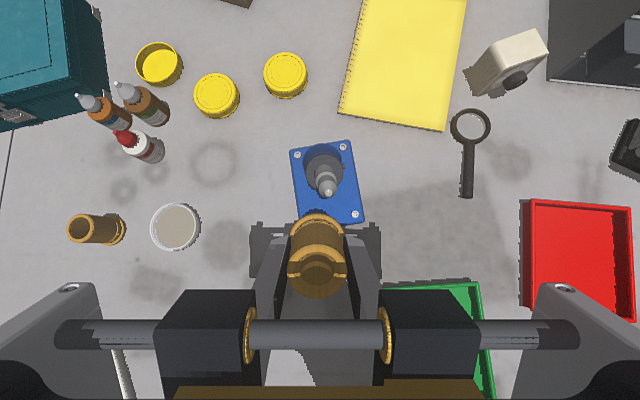

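Request:
apply_moves(
  translation=[
    [0,0,0],
    [0,0,0],
    [0,0,0],
    [0,0,0],
    [0,0,0],
    [0,0,0],
    [0,0,0],
    [0,0,0],
    [0,0,0],
    [0,0,0],
    [0,0,0],
    [0,0,0],
  ],
  dr=[
    [-0.05,-0.007,0.109],
    [-0.05,-0.007,0.109],
    [-0.05,-0.007,0.109],
    [-0.05,-0.007,0.109],
    [-0.05,-0.007,0.109],
    [-0.05,-0.007,0.109],
    [-0.05,-0.007,0.109],
    [-0.05,-0.007,0.109],
    [-0.05,-0.007,0.109],
    [-0.05,-0.007,0.109],
    [-0.05,-0.007,0.109],
    [-0.05,-0.007,0.109],
  ],
)

```text
time_s: 7.97
position: [0.5444, -0.0283, 0.1873]
tcp_rot: [0.975, -0.059, 0.212, -0.045]
force: [0.2, 0.1, -0.7]
width: 0.382
```

```bash
python3 need.py 0.13 0.002 0.0212
```

```text
t 7.9667 joints [ 0.7745  0.5273 -1.0088  2.237   1.2834  0.4228 -1.3465] F [ 0.2244  0.1009 -0.6929] w 0.3815941913905281
rotvec needed [ 0.0242 -0.0835  0.0055] ang 0.08708491156482047
translation cm [ 1.1897 -1.2294  0.3706]
now s 0.13172830413456943 lateral mm [-12.6419  11.929   -5.9845]
```

Request:
apply_moves(
  translation=[
    [0.4,-0.4,0.1],
    [0.4,-0.4,0.1],
    [0.4,-0.4,0.2],
    [0,0,0],
    [0,0,0],
    [0,0,0],
  ],
  dr=[
    [0.006,-0.021,0.001],
    [0.006,-0.021,0.001],
    [0.006,-0.021,0.001],
    [0.006,-0.021,0.002],
    [0,0,0],
    [0,0,0],
  ],
)

```text
time_s: 8.47
position: [0.5563, -0.0408, 0.1912]
tcp_rot: [0.964, -0.06, 0.251, -0.06]
force: [-0.3, 0.7, -0.6]
width: 0.38
```

```bash
python3 need.py 0.13 0.002 0.0212; python3 w.py w5 | tail -3
```

```text
t 8.4667 joints [ 0.805   0.5196 -0.9621  2.2795  1.5881  0.3213 -1.5984] F [-0.2865  0.6724 -0.5588] w 0.38020311187940575
rotvec needed [0.0007 0.0005 0.0004] ang 0.0009523895312904337
translation cm [ 0.0035  0.017  -0.015 ]
now s 0.13016364047101167 lateral mm [ 0.0547 -0.1727  0.0139]
[[ 0.8665 -0.086   0.4917]
 [-0.146  -0.9856  0.0849]
 [ 0.4773 -0.1454 -0.8666]]
```

View pics/w5.png

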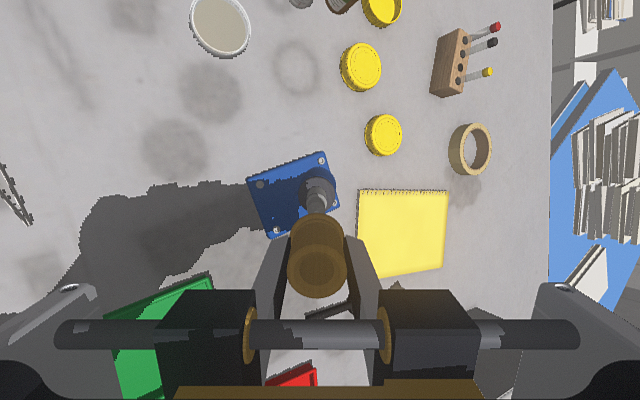

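```bash
cat > hand.py <<'E'
from fit import *
import sys
def hand(f):
    z=np.load(f); im,d,C=load(f); W=cloud("wrist",d,C); T=z["rot"]
    Q=(W-z["pos"])@T  # tool frame
    hsv=cv2.cvtColor(im,cv2.COLOR_BGR2HSV)
    m=(d>.08)&(np.hypot(Q[...,0],Q[...,1])<.03)&(Q[...,2]>-.04)&(Q[...,2]<.03)&(hsv[...,0]>8)&(hsv[...,0]<30)&(hsv[...,1]>90)
    q=Q[m]
    print("z pct",np.percentile(q[:,2],[1,5,25,50,75,95,99]))
    w=q[(q[:,2]>-.027)&(q[:,2]<.013)]
    def res(p,w): return np.hypot(w[:,0]-p[0]-p[2]*w[:,2],w[:,1]-p[1]-p[3]*w[:,2])-.018
    p=np.zeros(4); 
    for lim in (.01,.006,.004,.003,.003,.003):
        k=abs(res(p,w))<lim; p=least_squares(lambda a:np.r_[res(a,w[k]),a[2:]*.02,(a[0])*.5],p,loss="soft_l1",f_scale=.001).x
    print("axis at tcp (x,y), slopes",p,"n",k.sum(),"rms",np.std(res(p,w[k])))
    return p
if __name__=="__main__":
    f=sys.argv[1]; hand(f)
    im,d,C=load(f); P=cloud("wrist",d,C)[d>.1]
    G=P[(abs(P[:,0]-.61)<.09)&(abs(P[:,1]+.03)<.07)&(P[:,2]>.055)&(P[:,2]<.14)]
    p,zz,m,e=fit_pin(G,np.array([.6304,-.0296,.0597]),3.31); print(" pin",p,zz,m,e, "tip",p[:3]+.0735*zz)
E
python3 hand.py w5.npz; python3 hand.py w4.npz;python3 hand.py w3.npz; for f in w2; do python3 hand.py $f.npz|tail -2;done
python3 - <<'E'
import cv2;im=cv2.imread("pics/w5.png");cv2.imwrite("pics/w5c.png",cv2.resize(im[140:310,230:400],None,fx=3.5,fy=3.5,interpolation=cv2.INTER_CUBIC))
E
```

```text
z pct [-0.0326 -0.0315 -0.0303 -0.0234 -0.005   0.016   0.017 ]
axis at tcp (x,y), slopes [ 0.0011  0.0014 -0.2089  0.2093] n 1022 rms 0.0013704233607641147
 pin [ 0.6299 -0.0297  0.0599  3.3143  0.5236] [-0.4926 -0.0859  0.866 ] 728 0.0006313938663550152 tip [ 0.5937 -0.036   0.1236]
z pct [-0.0318 -0.0313 -0.0301 -0.0235 -0.0046  0.0162  0.0173]
axis at tcp (x,y), slopes [-0.0011  0.0013  0.2343  0.1849] n 978 rms 0.001377877313633994
 pin [ 0.6304 -0.0299  0.06    3.3095  0.5243] [-0.4936 -0.0837  0.8657] 909 0.0006499512822458498 tip [ 0.5941 -0.0361  0.1237]
z pct [-0.0318 -0.0313 -0.0301 -0.0234 -0.0045  0.0162  0.0172]
axis at tcp (x,y), slopes [-0.0012  0.0012  0.2345  0.1819] n 997 rms 0.001395504568807739
 pin [ 0.6303 -0.0299  0.06    3.3112  0.5237] [-0.4929 -0.0844  0.866 ] 960 0.0006138519766774504 tip [ 0.5941 -0.0361  0.1236]Traceback (most recent call last):
  File "hand.py", line 18, in <module>
    f=sys.argv[1]; hand(f)
                   ~~~~^^^
  File "hand.py", line 9, in hand
    print("z pct",np.percentile(q[:,2],[1,5,25,50,75,95,99]))
                  ~~~~~~~~~~~~~^^^^^^^^^^^^^^^^^^^^^^^^^^^^^
    return _quantile_unchecked(
        a, q, axis, out, overwrite_input, method, keepdims, weights)
    return _ureduce(a,
                    func=_quantile_ureduce_func,
    ...<5 lines>...
                    overwrite_input=overwrite_input,
                    method=method)
    r = func(a, **kwargs)
    result = _quantile(arr,
                       quantiles=q,
    ...<2 lines>...
                       out=out,
                       weights=wgt)
    slices_having_nans = np.isnan(arr[-1, ...])
                                  ~~~^^^^^^^^^
IndexError: index -1 is out of bounds for axis 0 with size 0
```

View pics/w5c.png

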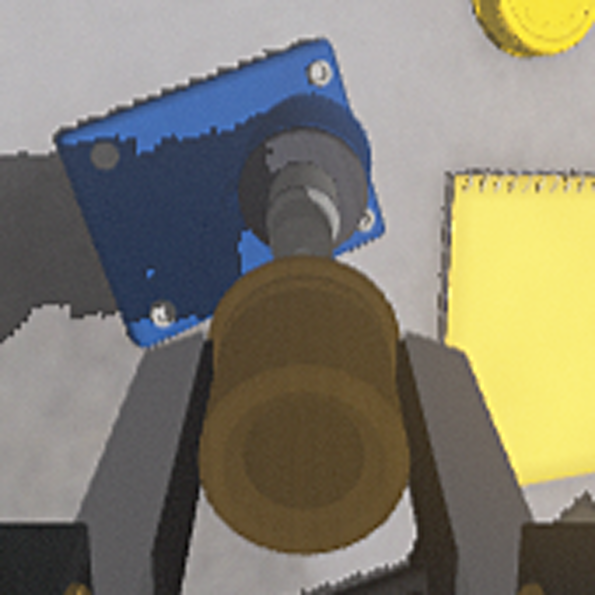

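```bash
cat > hand2.py <<'E'
from fit import *
import sys
def hand(f):
    z=np.load(f); im,d,C=load(f); W=cloud("wrist",d,C); T=z["rot"]
    Q=(W-z["pos"])@T
    hsv=cv2.cvtColor(im,cv2.COLOR_BGR2HSV)
    m=(d>.08)&(np.hypot(Q[...,0],Q[...,1])<.03)&(Q[...,2]>-.04)&(Q[...,2]<.03)&(hsv[...,0]>8)&(hsv[...,0]<30)&(hsv[...,1]>90)
    q=Q[m]
    top=q[q[:,2]<-.027]; print("top z",np.median(top[:,2]),"ring x",top[:,0].min(),top[:,0].max(),"y",top[:,1].min(),top[:,1].max())
    for a,b in ((-.027,-.017),(-.017,-.007),(-.007,.003),(.003,.013),(-.027,.013)):
        w=q[(q[:,2]>a)&(q[:,2]<b)&(abs(q[:,0])<.013)]
        w=w[w[:,1]<-.004]
        if len(w)<10: print(a,len(w)); continue
        s=least_squares(lambda p:np.hypot(w[:,0]-p[0],w[:,1]-p[1])-.018,[0,0],loss="soft_l1",f_scale=.0007)
        print(a,b,len(w),s.x,np.median(abs(s.fun)))
if __name__=="__main__":
    for f in sys.argv[1:]: print(f); hand(f)
E
python3 hand2.py w5.npz w4.npz w3.npz
```

```text
w5.npz
top z -0.030518035388518057 ring x -0.01763450780692876 0.019091344597049403 y -0.016067071040158306 0.01985046646918674
-0.027 -0.017 274 [-0.0002  0.0023] 0.00014078681721680156
-0.017 -0.007 224 [-0.0001  0.0023] 0.0001425614182172085
-0.007 0.003 199 [-0.0002  0.0024] 0.00014787061122200837
0.003 0.013 163 [-0.0001  0.0024] 0.00011665540630197493
-0.027 0.013 860 [-0.0002  0.0024] 0.0001360960528008076
w4.npz
top z -0.030331584852007824 ring x -0.017346015752552617 0.017788882260356118 y -0.016691196448001218 0.020202105601888704
-0.027 -0.017 271 [0.0002 0.0021] 0.00016023175177337992
-0.017 -0.007 238 [0.0002 0.0021] 0.000149512500077607
-0.007 0.003 196 [0.0002 0.0021] 0.00012409460846815254
0.003 0.013 154 [0.0003 0.0022] 0.00014356752827438327
-0.027 0.013 859 [0.0002 0.0021] 0.00014566136854101547
w3.npz
top z -0.03027307109813136 ring x -0.01735092180625306 0.017869484498891794 y -0.01638464470686611 0.01972312271014777
-0.027 -0.017 275 [0.0002 0.0021] 0.00013657241624281252
-0.017 -0.007 225 [0.0002 0.0021] 0.00015769672997102344
-0.007 0.003 199 [0.0002 0.0021] 0.00013497328983470835
0.003 0.013 168 [0.0002 0.0022] 0.00015113786508732727
-0.027 0.013 867 [0.0002 0.0021] 0.00014428919025293724
```

```bash
python3 - <<'E'
import numpy as np
t,a=.5236,3.312
np.save("pin.npy",np.r_[.6301,-.0298,.0599,np.sin(t)*np.cos(a),np.sin(t)*np.sin(a),np.cos(t)])
E
python3 need.py 0.06 0.0023 0.0217
```

```text
t 8.5167 joints [ 0.8054  0.5197 -0.9628  2.2791  1.5885  0.3214 -1.599 ] F [ 0.317  -0.0975 -0.9979] w 0.3810897959562516
rotvec needed [-0.0003 -0.0005 -0.0002] ang 0.0006082532664219672
translation cm [ 3.3403  0.6194 -6.0495]
now s 0.12937442248802405 lateral mm [ 0.7729 -0.3034  0.41  ]
```

Request:
apply_moves(
  translation=[
    [0.42,0.08,-0.76],
    [0.42,0.08,-0.76],
    [0.42,0.08,-0.76],
    [0.42,0.08,-0.76],
    [0.42,0.08,-0.76],
    [0.42,0.08,-0.75],
    [0.41,0.07,-0.75],
    [0.41,0.07,-0.75],
    [0,0,0],
    [0,0,0],
  ],
  dr=[
    [0,0,0],
    [0,0,0],
    [0,0,0],
    [0,0,0],
    [0,0,0],
    [0,0,0],
    [0,0,0],
    [0,0,0],
    [0,0,0],
    [0,0,0],
  ],
  squeeze=15,
)

```text
time_s: 9.35
position: [0.5899, -0.0346, 0.1305]
tcp_rot: [0.964, -0.061, 0.251, -0.06]
force: [0.0, -0.6, -1.3]
width: 0.386
```

```bash
python3 need.py 0.042 0.0023 0.0217;python3 w.py w6 | tail -3; python3 hand2.py w6.npz
```

```text
t 9.35 joints [ 0.7445  0.7235 -0.9805  2.2578  1.8866  0.4868 -1.8465] F [ 0.0131 -0.5755 -1.3111] w 0.38551145668246806
rotvec needed [-0.0011 -0.0006 -0.0007] ang 0.0014035629275168618
translation cm [ 0.9024  0.168  -1.5116]
now s 0.05967753895338758 lateral mm [-0.3254 -0.1543 -0.2002]
[[ 0.8662 -0.0865  0.4921]
 [-0.1473 -0.9853  0.086 ]
 [ 0.4775 -0.147  -0.8663]]
w6.npz
top z -0.030516658241661616 ring x -0.01772913623519196 0.0192983302908876 y -0.016072609348026654 0.01941816408042905
-0.027 -0.017 273 [-0.0002  0.0024] 0.00015139906676526343
-0.017 -0.007 237 [-0.0002  0.0024] 0.00015454957556838497
-0.007 0.003 192 [-0.0002  0.0024] 0.00012469745732528008
0.003 0.013 168 [-0.0001  0.0025] 0.00013938096265676998
-0.027 0.013 870 [-0.0002  0.0024] 0.00014510406256520655
```

View pics/w6.png

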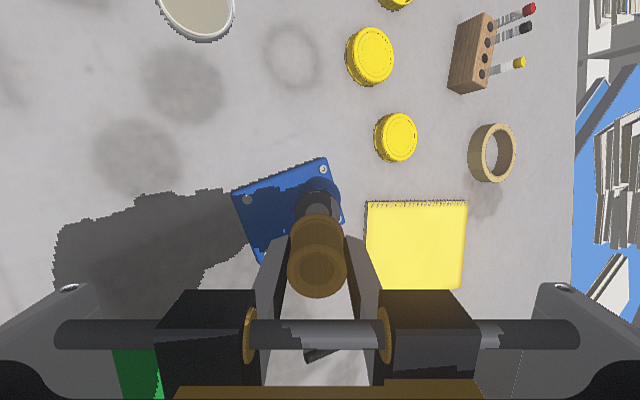

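Entered onto the nose with no contact force. Sliding on towards the step, watching the force.

Request:
apply_moves(
  translation=[
    [0.26,0.05,-0.45],
    [0.26,0.05,-0.45],
    [0.26,0.05,-0.43],
    [0.12,0.02,-0.2],
    [0,0,0],
    [0,0,0],
  ],
  dr=[
    [0,0,0],
    [0,0,0],
    [0,0,0],
    [0,0,0],
    [0,0,0],
    [0,0,0],
  ],
  squeeze=12,
)

```text
time_s: 9.9
position: [0.5989, -0.0333, 0.1154]
tcp_rot: [0.964, -0.061, 0.252, -0.06]
force: [-1.0, -0.1, -0.2]
width: 0.385
```

```bash
python3 need.py 0.03 0.0023 0.0217
```

```text
t 9.9 joints [ 0.7301  0.7708 -0.9793  2.2471  1.932   0.522  -1.8748] F [-0.971  -0.0565 -0.1676] w 0.38505254478977025
rotvec needed [-0.0009  0.0001 -0.0005] ang 0.0009818380769309961
translation cm [ 0.597   0.1378 -1.0348]
now s 0.042017720628037325 lateral mm [-0.0455 -0.3373 -0.0589]
```

Request:
apply_moves(
  translation=[
    [0.1,0.03,-0.17],
    [0.1,0.02,-0.17],
    [0.1,0.02,-0.17],
    [0.1,0.02,-0.17],
    [0,0,0],
    [0,0,0],
  ],
  dr=[
    [0,0,0],
    [0,0,0],
    [0,0,0],
    [0,0,0],
    [0,0,0],
    [0,0,0],
  ],
)

```text
time_s: 10.4
position: [0.6027, -0.0322, 0.1088]
tcp_rot: [0.964, -0.061, 0.252, -0.06]
force: [-2.9, 0.4, 2.5]
width: 0.381
```

```bash
python3 need.py 0.03 0.0023 0.0217; python3 w.py w7 | tail -3; python3 hand2.py w7.npz
```

```text
t 10.4 joints [ 0.7232  0.7907 -0.9784  2.2421  1.9496  0.5366 -1.885 ] F [-2.8544  0.3568  2.4826] w 0.38144126706322795
rotvec needed [-0.0009  0.0004 -0.0005] ang 0.0011014920468594644
translation cm [ 0.2147  0.0295 -0.3821]
now s 0.0343893439086861 lateral mm [0.0233 0.0997 0.023 ]
[[ 0.8657 -0.0863  0.493 ]
 [-0.1471 -0.9854  0.0858]
 [ 0.4784 -0.1468 -0.8658]]
w7.npz
top z -0.03053723011905808 ring x -0.01772450276473636 0.0193054144703501 y -0.016068314990261314 0.01958439454056388
-0.027 -0.017 273 [-0.0002  0.0024] 0.00013750120372028538
-0.017 -0.007 229 [-0.0002  0.0024] 0.0001551450022605344
-0.007 0.003 191 [-0.0002  0.0024] 0.00013614364182509137
0.003 0.013 174 [-0.0002  0.0025] 0.0001433567076586633
-0.027 0.013 867 [-0.0002  0.0024] 0.0001488599622238261
```

Request:
apply_moves(
  translation=[
    [0.1,0.02,-0.17],
    [0.1,0.02,-0.17],
    [0.1,0.02,-0.17],
    [0,0,0],
    [0,0,0],
    [0,0,0],
  ],
  dr=[
    [0,0,0],
    [0,0,0],
    [0,0,0],
    [0,0,0],
    [0,0,0],
    [0,0,0],
  ],
)

```text
time_s: 10.95
position: [0.6054, -0.0312, 0.1043]
tcp_rot: [0.964, -0.06, 0.252, -0.06]
force: [-7.5, -1.5, 9.6]
width: 0.385
```

```bash
python3 need.py 0.03 0.0023 0.0217; python3 w.py w8 | tail -3; python3 hand2.py w8.npz|head -2
```

```text
t 10.95 joints [ 0.7184  0.8045 -0.978   2.2386  1.9619  0.5467 -1.8916] F [-7.5208 -1.4847  9.6048] w 0.38532726837969944
rotvec needed [-0.0012  0.0008 -0.0006] ang 0.0015900425813385381
translation cm [-0.0555 -0.0676  0.0699]
now s 0.029060530385173994 lateral mm [0.107  0.627  0.1223]
[[ 0.8656 -0.0853  0.4934]
 [-0.1463 -0.9855  0.0862]
 [ 0.4789 -0.1468 -0.8655]]
w8.npz
top z -0.03536969400850068 ring x -0.017773238811060705 0.019209897065063965 y -0.015647576446383468 0.02054556607618967
```

Run:
```python
from fit import *
for f,ztop in (("w5.npz",-.0305),("w8.npz",-.0354)):
    z=np.load(f); im,d,C=load(f); Q=(cloud("wrist",d,C)-z["pos"])@z["rot"]
    q=Q[(d>.08)]; r=np.hypot(q[:,0]+.0002,q[:,1]-.0024); 
    for a in (0,1,2,3,4,6,8,10,12,15):
        k=(abs(q[:,2]-ztop-a/1000)<.0007)&(r<.0165)&(q[:,1]>0.0024)
        if k.sum()>3: print(f,a,k.sum(),np.percentile(r[k],[25,50,75]))
# other sleeve, in world, from w1,w2,w4
for f,c in (("w1.npz",(.5649,.2712)),("w2.npz",None),("w4.npz",None),("w2.npz",(.4787,.141)),("w1.npz",(.479,.1412))):
    im,d,C=load(f); P=cloud("wrist",d,C)[d>.1]
    if c is None: c=(.565,.271)
    m=(np.hypot(P[:,0]-c[0],P[:,1]-c[1])<.03)&(P[:,2]>.008)&(P[:,2]<.049); Q=P[m]
    cam=-C[1].T@C[2]; u=cam[:2]-np.array(c); u/=np.linalg.norm(u)
    o=Q[(Q[:,:2]-c)@u>.005]
    s=least_squares(lambda p:np.hypot(o[:,0]-p[0],o[:,1]-p[1])-.018,c,loss="soft_l1",f_scale=.0007); c=s.x
    r=np.hypot(P[:,0]-c[0],P[:,1]-c[1]); print(f,c)
    for a in (1,2,4,6,8,10,14):
        k=(abs(P[:,2]-.052+a/1000)<.0007)&(r<.0165)&((P[:,:2]-c)@u<0)
        if k.sum()>3: print("  ",a,k.sum(),np.percentile(r[k],[25,50,75]))
```

```text
w5.npz 0 322 [0.0132 0.0141 0.0153]
w5.npz 1 199 [0.0119 0.0124 0.013 ]
w5.npz 2 163 [0.0109 0.0116 0.012 ]
w5.npz 3 108 [0.0104 0.0108 0.0113]
w5.npz 4 53 [0.0103 0.0104 0.0107]
w5.npz 6 50 [0.0103 0.0104 0.0106]
w5.npz 8 46 [0.0102 0.0104 0.0106]
w5.npz 10 36 [0.0103 0.0104 0.0106]
w5.npz 12 37 [0.0103 0.0104 0.0105]
w5.npz 15 40 [0.0102 0.0104 0.0106]
w8.npz 0 266 [0.0127 0.0135 0.0146]
w8.npz 1 194 [0.0117 0.0123 0.0128]
w8.npz 2 147 [0.0108 0.0114 0.0119]
w8.npz 3 89 [0.0106 0.0108 0.0112]
w8.npz 4 44 [0.0105 0.0106 0.0107]
w8.npz 6 56 [0.0105 0.0107 0.0109]
w8.npz 8 39 [0.0105 0.0106 0.0109]
w8.npz 10 48 [0.0105 0.0107 0.0108]
w8.npz 12 44 [0.0105 0.0107 0.0108]
w8.npz 15 52 [0.0087 0.0106 0.0108]
w1.npz [0.5646 0.2721]
   1 46 [0.0133 0.0139 0.015 ]
   2 31 [0.0127 0.0132 0.0141]
   4 16 [0.0125 0.0126 0.013 ]
   6 17 [0.0124 0.0128 0.0129]
   8 12 [0.0123 0.0125 0.0128]
   10 13 [0.0123 0.0125 0.0126]
   14 16 [0.0124 0.0127 0.0129]
w2.npz [0.5642 0.272 ]
   1 93 [0.0133 0.0138 0.0151]
   2 54 [0.0129 0.0132 0.0134]
   4 28 [0.0125 0.0127 0.0128]
   6 29 [0.0122 0.0125 0.0127]
   8 21 [0.0123 0.0124 0.0126]
   10 26 [0.0124 0.0125 0.0127]
   14 20 [0.0123 0.0125 0.0127]
w4.npz [0.5646 0.2719]
   1 55 [0.013  0.0136 0.0146]
   2 30 [0.0126 0.013  0.0135]
   4 28 [0.0121 0.0125 0.0128]
   6 16 [0.0119 0.0125 0.0128]
   8 18 [0.0122 0.0126 0.0127]
   10 19 [0.0123 0.0127 0.013 ]
   14 18 [0.0121 0.0125 0.013 ]
w2.npz [0.4787 0.141 ]
   1 77 [0.0126 0.0133 0.0149]
   2 59 [0.0112 0.0119 0.0123]
   4 25 [0.0105 0.0109 0.0112]
   6 8 [0.0104 0.0105 0.0105]
   8 9 [0.0104 0.0105 0.0106]
   10 9 [0.0104 0.0104 0.0105]
   14 11 [0.0104 0.0104 0.0106]
w1.npz [0.4791 0.1412]
   1 45 [0.0126 0.0137 0.0151]
   2 36 [0.0116 0.012  0.0129]
   4 16 [0.0104 0.0107 0.0112]
   6 8 [0.0104 0.0106 0.0108]
   8 7 [0.0101 0.0102 0.0107]
   10 9 [0.0102 0.0106 0.0109]
   14 6 [0.0098 0.0103 0.0105]
```

Request:
apply_moves(
  translation=[
    [-0.3,-0.05,0.52],
    [-0.49,-0.09,0.87],
    [-0.74,-0.13,1.3],
    [-0.98,-0.17,1.73],
    [-0.98,-0.17,1.73],
    [-0.98,-0.17,1.73],
    [0,0,1],
  ],
  dr=[
    [0,0,0],
    [0,0,0],
    [0,0,0],
    [0,0,0],
    [0,0,0],
    [0,0,0],
    [0,0,0],
  ],
  squeeze=25,
)

```text
time_s: 11.58
position: [0.5602, -0.0402, 0.194]
tcp_rot: [0.964, -0.061, 0.253, -0.059]
force: [-1.0, -0.3, -1.3]
width: 0.381
```

Run:
```python
from fit import *
print(robot.get_obs()["position"],robot.get_obs()["joint_pos"])
for f in ("w1.npz","w3.npz","w4.npz","top.npz","scene.npz"):
    im,d,C=load(f); n=f[:-4] if f[0]!="w" else "wrist"
    W=cloud(n,d,C); hsv=cv2.cvtColor(im,cv2.COLOR_BGR2HSV); h=hsv[...,0]; ok=(hsv[...,1]>130)&(hsv[...,2]>60)&(d>.1)
    for nm,m,c in (("red",(h<8)|(h>172),(.535,-.34)),("green",(h>45)&(h<85),(.44,-.17))):
        P=W[ok&m]; P=P[(np.hypot(P[:,0]-c[0],P[:,1]-c[1])<.11)]
        fl=P[(P[:,2]<.008)&(P[:,2]>-.002)]; rm=P[P[:,2]>.0185]
        print(f,nm,"floor",cv2.minAreaRect(fl[:,:2].astype(np.float32)*1000),np.median(fl[:,2]),"rim",cv2.minAreaRect(rm[:,:2].astype(np.float32)*1000) if len(rm)>5 else 0)
```

```text
[ 0.5602 -0.0402  0.194 ] [ 0.7938  0.5126 -0.9485  2.2705  1.5666  0.3134 -1.5799]
w1.npz red floor ((521.8634033203125, -350.58697509765625), (138.40451049804688, 150.89344787597656), 84.89222717285156) 0.0031201449938392583 rim ((529.6105346679688, -338.8052673339844), (118.55918884277344, 146.7526092529297), 84.48637390136719)
w1.npz green floor ((435.35723876953125, -175.1123809814453), (109.14557647705078, 117.56904602050781), 5.3315863609313965) 0.0028794737576816874 rim ((452.119140625, -163.31362915039062), (96.32743835449219, 117.50194549560547), 4.40628719329834)
w3.npz red floor ((524.7079467773438, -348.66363525390625), (133.31033325195312, 145.77711486816406), 84.7997055053711) 0.003374264359819484 rim ((529.4403076171875, -338.5691833496094), (117.96036529541016, 145.81735229492188), 84.72797393798828)
w3.npz green floor ((431.2586975097656, -166.52517700195312), (123.55010223388672, 103.13288879394531), 4.782705307006836) 0.0031482276370068396 rim ((432.01507568359375, -164.1835479736328), (136.74476623535156, 116.4129409790039), 4.93874979019165)
w4.npz red floor ((5
[... 778 characters left out ...]
9140625), (126.06460571289062, 111.39208221435547), 5.036381721496582) 0.004129215040119941 rim ((426.7951354980469, -164.8925018310547), (144.82740783691406, 114.90874481201172), 5.2752509117126465)
scene.npz red floor ((543.9273681640625, -339.60198974609375), (116.37440490722656, 151.69776916503906), 85.96076965332031) 0.0021581051179567915 rim ((528.9966430664062, -335.5380859375), (117.74004364013672, 147.0857391357422), 84.55176544189453)
scene.npz green floor ((434.817138671875, -163.30874633789062), (124.52070617675781, 116.3925552368164), 5.333996295928955) 0.0021395582474277282 rim ((426.1029052734375, -161.12335205078125), (146.058349609375, 118.96867370605469), 4.304257869720459)
```

Request:
apply_moves(
  translation=[
    [-0.3,-2,0.5],
    [-0.3,-3,0],
    [-0.3,-3.7,0],
    [-0.3,-3.7,0],
    [-0.3,-3.7,0],
    [-0.3,-3.7,0],
    [-0.3,-3.7,0],
    [-0.3,-3.3,0],
    [0,-2,0],
    [0,-1,0],
    [0,0,0],
    [0,0,0],
  ],
  dr=[
    [-0.0179,0.103,0],
    [-0.0179,0.103,0],
    [-0.0179,0.103,0],
    [-0.0179,0.103,0],
    [-0.0179,0.103,0],
    [0,0,0],
    [0,0,0],
    [0,0,0],
    [0,0,0],
    [0,0,0],
    [0,0,0],
    [0,0,0],
  ],
)

```text
time_s: 12.58
position: [0.5509, -0.2944, 0.1923]
tcp_rot: [0.992, -0.067, 0.111, -0.002]
force: [-0.7, 0.8, -0.6]
width: 0.387
```

```bash
python3 w.py w9; python3 hand2.py w9.npz
```

```text
12.5833 [ 0.5509 -0.2944  0.1923] [ 1.1577  0.7431 -1.0989  1.8041  0.8278  0.8691 -0.3988] [-0.6881  0.8449 -0.5604] 0.3874587104792272
[[ 0.9664 -0.1328  0.2201]
 [-0.1338 -0.991  -0.0106]
 [ 0.2195 -0.0192 -0.9754]]
w9.npz
top z -0.035118823656845544 ring x -0.017897615680760308 0.01775029514642405 y -0.016051540225207276 0.02038641981166219
-0.027 -0.017 269 [-0.0003  0.0027] 0.0001478143766312709
-0.017 -0.007 224 [-0.0003  0.0027] 0.00013771018290341386
-0.007 0.003 195 [-0.0003  0.0028] 0.00013526902795885087
0.003 0.013 323 [-0.0003  0.0021] 0.000822859185822953
-0.027 0.013 1011 [-0.0003  0.0026] 0.00022760945272966987
```

View pics/w9.png

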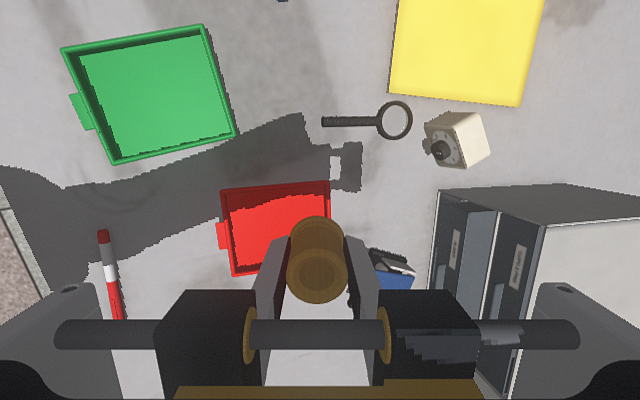

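Request:
apply_moves(
  translation=[
    [-0.35,-1.0,0],
    [-0.35,-1.0,0],
    [-0.35,-1.0,0],
    [-0.35,-1.1,0],
    [0,0,0],
    [0,0,0],
  ],
  dr=[
    [0.003,0.055,0],
    [0.003,0.055,0],
    [0.003,0.055,0],
    [0.003,0.057,0],
    [0,0,0],
    [0,0,0],
  ],
)

```text
time_s: 13.13
position: [0.5382, -0.3342, 0.1923]
tcp_rot: [0.998, -0.067, 0.001, -0.0]
force: [-0.2, 0.6, -0.2]
width: 0.38
```

```bash
python3 w.py w10; python3 hand2.py w10.npz
```

```text
13.1333 [ 0.5382 -0.3342  0.1923] [ 1.0716  0.8237 -1.0504  1.5643  0.7503  1.2004 -0.2559] [-0.1987  0.5743 -0.2408] 0.38047547805232473
[[ 0.9912 -0.1327  0.0016]
 [-0.1327 -0.9912  0.0009]
 [ 0.0015 -0.0011 -1.    ]]
w10.npz
top z -0.035025190953268406 ring x -0.01828187775528581 0.017607189595730505 y -0.015970752898383553 0.020038919143879175
-0.027 -0.017 267 [-0.0004  0.0026] 0.0001411328441710026
-0.017 -0.007 230 [-0.0004  0.0027] 0.00012541279344880155
-0.007 0.003 191 [-0.0004  0.0028] 0.00014589455620975939
0.003 0.013 329 [-0.0004  0.002 ] 0.0008451887321495079
-0.027 0.013 1017 [-0.0004  0.0026] 0.00021509056206191549
```

Request:
apply_moves(
  translation=[
    [0,0,-2],
    [0,0,-3.5],
    [0,0,-3.5],
    [0,0,-3.5],
    [0,0,-2],
    [0,0,-1.2],
    [0,0,-0.7],
    [0,0,-0.4],
    [0,0,-0.3],
    [0,0,0],
    [0,0,0],
  ],
  dr=[
    [0,0,0],
    [0,0,0],
    [0,0,0],
    [0,0,0],
    [0,0,0],
    [0,0,0],
    [0,0,0],
    [0,0,0],
    [0,0,0],
    [0,0,0],
    [0,0,0],
  ],
)

```text
time_s: 14.1
position: [0.5376, -0.3367, 0.0224]
tcp_rot: [0.998, -0.068, 0.001, 0.0]
force: [0.7, 1.0, -1.3]
width: 0.381
```

Request:
apply_moves(
  translation=[
    [0,0,-0.15],
    [0,0,-0.1],
    [0,0,0],
  ],
  dr=[
    [0,0,0],
    [0,0,0],
    [0,0,0],
  ],
)

```text
time_s: 14.35
position: [0.5372, -0.3368, 0.0193]
tcp_rot: [0.998, -0.068, 0.0, 0.0]
force: [0.2, -0.2, 1.7]
width: 0.384
```

Request:
apply_moves(
  translation=[
    [0,0,0],
    [0,0,0],
    [0,0,0],
    [0,0,0],
    [0,0,1],
    [0,0,2.5],
    [0,0,3.5],
    [0,0,3.5],
    [0,0,3.5],
    [0,0,2],
    [0,0,0],
  ],
  dr=[
    [0,0,0],
    [0,0,0],
    [0,0,0],
    [0,0,0],
    [0,0,0],
    [0,0,0],
    [0,0,0],
    [0,0,0],
    [0,0,0],
    [0,0,0],
    [0,0,0],
  ],
  grip=0.6,
)

```text
time_s: 15.27
position: [0.5399, -0.3366, 0.1848]
tcp_rot: [0.998, -0.068, 0.004, 0.001]
force: [0.5, -0.0, 0.6]
width: 0.599
```

```bash
python3 w.py w11
python3 - <<'E'
from fit import *
im,d,C=load("w11.npz"); P=cloud("wrist",d,C)[d>.1]
print(fit_sleeve(P-[0,0,.003],(.537,-.3385)))
E
```

```text
15.2667 [ 0.5399 -0.3366  0.1848] [ 1.0706  0.8303 -1.0428  1.5725  0.7621  1.1812 -0.264 ] [ 0.5152 -0.0157  0.6135] 0.5993909432158306
[[ 0.9908 -0.1354  0.0079]
 [-0.1353 -0.9908 -0.0032]
 [ 0.0082  0.0021 -1.    ]]
(array([ 0.5365, -0.3395]), np.int64(184), np.float64(0.00013390799828494936), array([0.0518, 0.0523, 0.0527]))
```

View pics/w11.png

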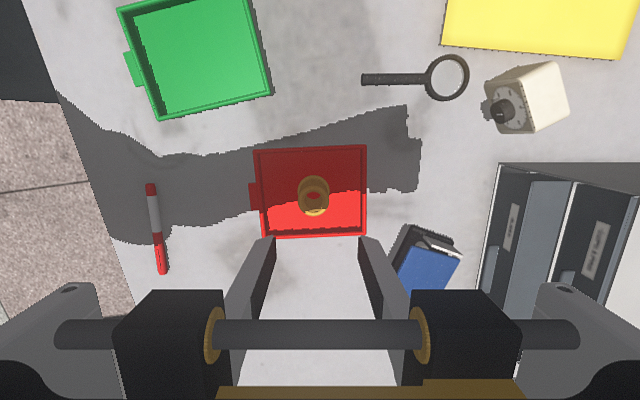

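Request:
apply_moves(
  translation=[
    [0.15,2,0.3],
    [0.15,3.5,0],
    [0.15,3.8,0],
    [0.15,3.8,0],
    [0.15,3.8,0],
    [0.15,3.8,0],
    [0.15,3.8,0],
    [0.15,3.8,0],
    [0.15,3.8,0],
    [0.15,3.8,0],
    [0.15,3.8,0],
    [0.15,3.8,0],
  ],
  dr=[
    [0,0,0],
    [0,0,0],
    [0,0,0],
    [0,0,0],
    [0,0,0],
    [0,0,0],
    [0,0,0],
    [0,0,0],
    [0,0,0],
    [0,0,0],
    [0,0,0],
    [0,0,0],
  ],
)

```text
time_s: 16.32
position: [0.5536, 0.0996, 0.1805]
tcp_rot: [0.998, -0.068, -0.001, 0.0]
force: [1.1, 0.5, 0.4]
width: 0.602
```

Request:
apply_moves(
  translation=[
    [0.15,3.8,0],
    [0.15,3.8,0],
    [0.15,3.5,-0.5],
    [0.15,3,-1],
    [0,2,-1.5],
    [0,0,0],
    [0,0,0],
  ],
  dr=[
    [0,0,0],
    [0,0,0],
    [0,0,0],
    [0,0,0],
    [0,0,0],
    [0,0,0],
    [0,0,0],
  ],
)

```text
time_s: 16.9
position: [0.5591, 0.2597, 0.1499]
tcp_rot: [0.998, -0.066, -0.002, 0.001]
force: [0.2, -0.0, -0.1]
width: 0.594
```

```bash
python3 w.py w12
python3 - <<'E'
from fit import *
im,d,C=load("w12.npz"); P=cloud("wrist",d,C)[d>.1]
c=(.5645,.272); cam=-C[1].T@C[2]; u=cam[:2]-np.array(c); u/=np.linalg.norm(u)
for _ in range(3):
    m=(np.hypot(P[:,0]-c[0],P[:,1]-c[1])<.03)&(P[:,2]>.008)&(P[:,2]<.049)&((P[:,:2]-c)@u>.005); o=P[m]
    s=least_squares(lambda p:np.hypot(o[:,0]-p[0],o[:,1]-p[1])-.018,c,loss="soft_l1",f_scale=.0007); c=s.x; print(c,m.sum())
E
```

```text
16.9 [0.5591 0.2597 0.1499] [ 0.0495  0.817  -0.9457  1.6518  0.7368  1.0725 -1.2544] [ 0.1965 -0.0496 -0.0942] 0.5939140368825433
[[ 0.9912 -0.1326 -0.0038]
 [-0.1326 -0.9912 -0.0016]
 [-0.0036  0.0021 -1.    ]]
[0.5637 0.272 ] 191
[0.5637 0.272 ] 191
[0.5637 0.272 ] 191
```

View pics/w12.png

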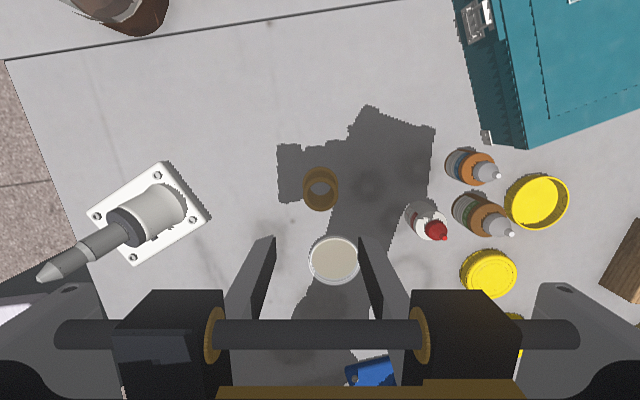

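Request:
apply_moves(
  translation=[
    [0.23,0.6,-0.5],
    [0.23,0.6,-2],
    [0,0,-3],
    [0,0,-3],
    [0,0,-2],
    [0,0,-1.3],
    [0,0,-0.7],
    [0,0,-0.3],
    [0,0,0],
    [0,0,0],
  ],
  dr=[
    [0,0,0],
    [0,0,0],
    [0,0,0],
    [0,0,0],
    [0,0,0],
    [0,0,0],
    [0,0,0],
    [0,0,0],
    [0,0,0],
    [0,0,0],
  ],
)

```text
time_s: 17.78
position: [0.5662, 0.2719, 0.0249]
tcp_rot: [0.998, -0.068, 0.001, -0.001]
force: [-0.5, -0.4, 0.5]
width: 0.6
```

Request:
apply_moves(
  translation=[
    [0,0,0],
    [0,0,0],
    [0,0,0],
    [0,0,0],
    [0,0,0],
    [0,0,0],
  ],
  dr=[
    [0,0,0],
    [0,0,0],
    [0,0,0],
    [0,0,0],
    [0,0,0],
    [0,0,0],
  ],
  grip=0.0,
  squeeze=20,
)

```text
time_s: 18.28
position: [0.5655, 0.2717, 0.0244]
tcp_rot: [0.998, -0.068, 0.0, -0.0]
force: [-1.5, -0.7, 6.4]
width: 0.388
```

Request:
apply_moves(
  translation=[
    [0,0,1],
    [0,0,2.5],
    [0,0,3.5],
    [0,0,3.5],
    [0,-1,3.5],
    [0,-2,2.5],
    [0,-3,0.6],
    [-0.1,-3,0],
    [-0.1,-3,0],
    [-0.1,-3,0],
    [-0.1,-3,0],
    [-0.1,-3,0],
  ],
  dr=[
    [0,0,0],
    [0,0,0],
    [0,0,0],
    [0,0,0],
    [0,0,0],
    [0.011,-0.0645,0],
    [0.011,-0.0645,0],
    [0.011,-0.0645,0],
    [0.011,-0.0645,0],
    [0.011,-0.0645,0],
    [0.011,-0.0645,0],
    [0.011,-0.0645,0],
  ],
)

```text
time_s: 19.28
position: [0.5595, 0.0603, 0.1952]
tcp_rot: [0.972, -0.066, 0.221, -0.054]
force: [2.7, -2.2, -1.1]
width: 0.384
```

Request:
apply_moves(
  translation=[
    [-0.1,-3,0],
    [-0.1,-2.5,0],
    [-0.1,-2,0],
    [0,0,0],
    [0,0,0],
  ],
  dr=[
    [0.011,-0.0645,0],
    [0,0,0],
    [0,0,0],
    [0,0,0],
    [0,0,0],
  ],
)

```text
time_s: 19.7
position: [0.5618, -0.001, 0.1959]
tcp_rot: [0.967, -0.069, 0.24, -0.054]
force: [-0.9, 0.1, -1.3]
width: 0.385
```

```bash
python3 w.py w13;python3 hand2.py w13.npz;python3 need.py 0.13 0.0 0.0217
```

```text
19.7 [ 0.5618 -0.001   0.1959] [ 0.5726  0.4485 -0.7772  2.2542  1.4291  0.2738 -1.5671] [-0.8622  0.1208 -1.3377] 0.38495352105315145
[[ 0.8757 -0.1066  0.471 ]
 [-0.1587 -0.9847  0.0721]
 [ 0.4561 -0.1379 -0.8792]]
w13.npz
top z -0.027890090404439 ring x -0.01780520487906424 0.019240996849663478 y -0.018093000230535266 0.01723983349516382
-0.027 -0.017 322 [-0.0003  0.0002] 0.00018142238865024272
-0.017 -0.007 219 [-0.0003  0.    ] 0.0001245110162614027
-0.007 0.003 197 [-0.0002  0.    ] 0.00011889012430083001
0.003 0.013 160 [-0.0002  0.0001] 0.00012512970986217758
-0.027 0.013 898 [-0.0002  0.0001] 0.00014580591855039952
t 19.75 joints [ 0.5709  0.4486 -0.7781  2.254   1.4293  0.2735 -1.5673] F [ 0.0437  0.6956 -0.9237] w 0.3834556610381905
rotvec needed [ 0.0105 -0.0251  0.0035] ang 0.027393344462847833
translation cm [-0.6621 -4.3228 -0.4774]
now s 0.12721469070611474 lateral mm [ 4.7797 42.7565  6.9059]
```

Request:
apply_moves(
  translation=[
    [-0.2,-1.2,-0.06],
    [-0.2,-1.2,-0.07],
    [-0.2,-1.2,-0.07],
    [-0.18,-0.74,-0.07],
    [0,0,0],
    [0,0,0],
    [0,0,0],
  ],
  dr=[
    [0.003,-0.007,0.001],
    [0.003,-0.006,0.001],
    [0.003,-0.006,0.001],
    [0.002,-0.006,0],
    [0,0,0],
    [0,0,0],
    [0,0,0],
  ],
)

```text
time_s: 20.33
position: [0.5545, -0.0413, 0.1935]
tcp_rot: [0.964, -0.065, 0.251, -0.062]
force: [0.5, -0.0, -1.3]
width: 0.385
```

```bash
python3 w.py w14;python3 hand2.py w14.npz;python3 hand.py w14.npz|tail -1; python3 need.py 0.06 0.0001 0.0241
```

```text
20.3333 [ 0.5545 -0.0413  0.1935] [ 0.7553  0.4808 -0.8709  2.2829  1.5875  0.254  -1.6122] [ 0.4598 -0.0425 -1.2507] 0.38468896723425644
[[ 0.865  -0.0949  0.4927]
 [-0.1571 -0.9838  0.0865]
 [ 0.4765 -0.1522 -0.8659]]
w14.npz
top z -0.02791103262072926 ring x -0.017793879877816974 0.019312071740608533 y -0.01819421215783675 0.017256927155050318
-0.027 -0.017 317 [-0.0002  0.0001] 0.00018639471016884332
-0.017 -0.007 225 [-0.0002 -0.    ] 0.000130686800933158
-0.007 0.003 195 [-0.0002  0.    ] 0.00012534979379716718
0.003 0.013 162 [-0.0002  0.    ] 0.0001352120605437341
-0.027 0.013 899 [-0.0002  0.0001] 0.00013474109806908482
 pin [ 0.6299 -0.0297  0.06    3.3139  0.5241] [-0.493  -0.0858  0.8658] 711 0.000598978864241216 tip [ 0.5937 -0.036   0.1236]
t 20.3833 joints [ 0.7551  0.4806 -0.8707  2.2828  1.5877  0.2541 -1.6122] F [-0.9213 -0.3326 -0.9726] w 0.383334429461527
rotvec needed [-0.0013  0.0001 -0.0007] ang 0.0015166953518252022
translation cm [ 3.4091  0.448  -6.0758]
now s 0.12979615202721176 lateral mm [0.3025 1.4748 0.3165]
```

Same approach; then down to 60 mm.

Request:
apply_moves(
  translation=[
    [0.43,0.02,-0.76],
    [0.43,0.02,-0.76],
    [0.43,0.05,-0.76],
    [0.43,0.07,-0.76],
    [0.43,0.07,-0.76],
    [0.42,0.07,-0.76],
    [0.42,0.07,-0.76],
    [0.42,0.07,-0.76],
    [0,0,0],
    [0,0,0],
  ],
  dr=[
    [0,0,0],
    [0,0,0],
    [0,0,0],
    [0,0,0],
    [0,0,0],
    [0,0,0],
    [0,0,0],
    [0,0,0],
    [0,0,0],
    [0,0,0],
  ],
  squeeze=15,
)

```text
time_s: 21.22
position: [0.5882, -0.0373, 0.1321]
tcp_rot: [0.964, -0.066, 0.251, -0.062]
force: [1.3, 0.1, -1.3]
width: 0.383
```

```bash
python3 need.py 0.03 0.0001 0.0241
```

```text
t 21.2167 joints [ 0.724   0.6948 -0.9274  2.2598  1.9096  0.439  -1.8834] F [ 1.2995  0.0674 -1.2801] w 0.38348207055001937
rotvec needed [-0.0013 -0.0011 -0.0009] ang 0.0019322816784247334
translation cm [ 1.5204  0.3017 -2.5339]
now s 0.05969213530461239 lateral mm [-0.5987 -0.4618 -0.3858]
```

Request:
apply_moves(
  translation=[
    [0.3,0.06,-0.5],
    [0.3,0.06,-0.5],
    [0.3,0.06,-0.5],
    [0.3,0.06,-0.5],
    [0.3,0.06,-0.5],
    [0,0,0],
    [0,0,0],
  ],
  dr=[
    [0,0,0],
    [0,0,0],
    [0,0,0],
    [0,0,0],
    [0,0,0],
    [0,0,0],
    [0,0,0],
  ],
  squeeze=12,
)

```text
time_s: 21.8
position: [0.6031, -0.0354, 0.1067]
tcp_rot: [0.964, -0.066, 0.251, -0.062]
force: [-0.3, 0.3, -1.9]
width: 0.384
```

```bash
python3 need.py 0.002 0.0001 0.0241; python3 w.py w15 >/dev/null; python3 hand2.py w15.npz|sed -n '2p;7p'
```

```text
t 21.8 joints [ 0.7039  0.7742 -0.9305  2.2403  1.9771  0.4997 -1.9246] F [-0.3273  0.2933 -1.9319] w 0.3844240332563179
rotvec needed [-0.0004 -0.0013 -0.0004] ang 0.0014195374959575307
translation cm [ 1.4175  0.3448 -2.4176]
now s 0.03021432216827674 lateral mm [-0.2997 -1.0417 -0.2725]
top z -0.027927776094926287 ring x -0.01776944587750237 0.019338257231511967 y -0.01817971095100348 0.01705032821624728
-0.027 0.013 890 [-0.0002  0.0001] 0.00014272867711655028
```

Request:
apply_moves(
  translation=[
    [0.05,0.07,-0.1],
    [0.25,0.05,-0.44],
    [0.25,0.05,-0.44],
    [0.25,0.05,-0.44],
    [0.25,0.05,-0.43],
    [0.2,0.04,-0.3],
    [0.12,0.03,-0.2],
    [0,0,0],
    [0,0,0],
    [0,0,0],
  ],
  dr=[
    [0,0,0],
    [0,0,0],
    [0,0,0],
    [0,0,0],
    [0,0,0],
    [0,0,0],
    [0,0,0],
    [0,0,0],
    [0,0,0],
    [0,0,0],
  ],
)

```text
time_s: 22.68
position: [0.6169, -0.0321, 0.0839]
tcp_rot: [0.964, -0.066, 0.251, -0.061]
force: [-0.5, 0.4, -1.6]
width: 0.387
```

```bash
python3 need.py -0.002 0.0001 0.0241; python3 w.py w16 >/dev/null; python3 hand2.py w16.npz|sed -n '2p;7p'
```

```text
t 22.6833 joints [ 0.6827  0.8415 -0.9277  2.2189  2.0291  0.5469 -1.9512] F [-0.5019  0.4184 -1.6311] w 0.38678914853061663
rotvec needed [ 0.     -0.0004 -0.    ] ang 0.00040459810778950886
translation cm [ 0.233   0.0547 -0.4798]
now s 0.0033498382692689647 lateral mm [ 0.2978 -0.0939  0.1602]
top z -0.027915104167834767 ring x -0.017739443380444316 0.019017879346395487 y -0.01819798137943458 0.017243137034496935
-0.027 0.013 895 [-0.0003  0.0001] 0.00013792688531009956
```

Lip about 3 mm from the collar with no resistance. Pressing the rest gently until contact.

Request:
apply_moves(
  translation=[
    [0.08,0.02,-0.15],
    [0.08,0.02,-0.15],
    [0.08,0.02,-0.15],
    [0.03,0,-0.05],
    [0,0,0],
    [0,0,0],
    [0,0,0],
  ],
  dr=[
    [0,0,0],
    [0,0,0],
    [0,0,0],
    [0,0,0],
    [0,0,0],
    [0,0,0],
    [0,0,0],
  ],
)

```text
time_s: 23.32
position: [0.6194, -0.0316, 0.0797]
tcp_rot: [0.964, -0.066, 0.252, -0.061]
force: [-6.7, -2.2, 9.9]
width: 0.387
```

```bash
python3 need.py 0.0 0.0001 0.0241; python3 w.py w17 >/dev/null; python3 hand2.py w17.npz|sed -n '2p;7p'
```

```text
t 23.3167 joints [ 0.6792  0.8539 -0.9278  2.2154  2.0397  0.5566 -1.956 ] F [-6.6556 -2.1701  9.9035] w 0.3867571673801246
rotvec needed [0.0005 0.0006 0.0004] ang 0.000901220877585526
translation cm [-0.1163 -0.0162  0.1053]
now s -0.001498942067076529 lateral mm [0.4381 0.0189 0.2511]
top z -0.029381198561149756 ring x -0.017674695894769995 0.019183152782955723 y -0.018046597357265295 0.01779461651085542
-0.027 0.013 847 [-0.0002  0.0003] 0.00012513472586508922
```

View pics/w17.png

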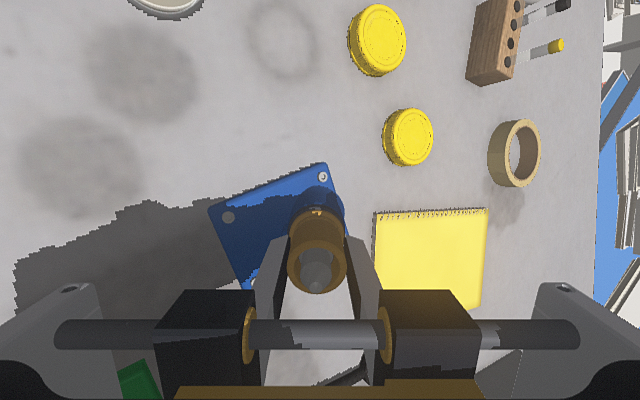

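Request:
apply_moves(
  translation=[
    [-0.25,-0.04,0.43],
    [-0.49,-0.085,0.87],
    [-0.74,-0.13,1.3],
    [-0.86,-0.15,1.52],
    [-0.86,-0.15,1.52],
    [-0.86,-0.15,1.52],
    [-0.86,-0.15,1.52],
    [0,0,1.5],
    [0,-0.5,1.5],
    [0,0,0],
  ],
  dr=[
    [0,0,0],
    [0,0,0],
    [0,0,0],
    [0,0,0],
    [0,0,0],
    [0,0,0],
    [0,0,0],
    [0,0,0],
    [0,0,0],
    [0,0,0],
  ],
  squeeze=25,
)

```text
time_s: 24.2
position: [0.5716, -0.0458, 0.1988]
tcp_rot: [0.963, -0.067, 0.254, -0.06]
force: [1.1, -0.8, -1.0]
width: 0.385
```

Request:
apply_moves(
  translation=[
    [-1.1,-1,0],
    [-1.1,-1,0],
    [-1.1,-1.1,0],
    [-1.1,-1.1,0],
    [-1.1,-1.1,0],
    [-1.1,-1.1,0],
    [-1.1,-1.1,0],
    [-1.1,-1.1,0],
    [-1.1,-1.1,0],
    [-1.1,-1.1,0],
    [0,0,0],
    [0,0,0],
  ],
  dr=[
    [-0.009,0.052,0],
    [-0.009,0.052,0],
    [-0.009,0.052,0],
    [-0.009,0.052,0],
    [-0.009,0.052,0],
    [-0.009,0.052,0],
    [-0.009,0.052,0],
    [-0.009,0.052,0],
    [-0.009,0.052,0],
    [-0.009,0.05,0],
    [0,0,0],
    [0,0,0],
  ],
)

```text
time_s: 25.2
position: [0.4674, -0.1502, 0.1948]
tcp_rot: [0.997, -0.07, 0.014, 0.0]
force: [-0.1, 1.8, -0.6]
width: 0.388
```

```bash
python3 w.py w18; python3 hand2.py w18.npz
```

```text
25.2 [ 0.4674 -0.1502  0.1948] [ 0.9914  0.6331 -1.1343  1.9704  0.7118  0.972  -0.6293] [-0.091   1.7697 -0.6172] 0.3881881685862915
[[ 0.9899 -0.1392  0.0279]
 [-0.1391 -0.9903 -0.0027]
 [ 0.0281 -0.0012 -0.9996]]
w18.npz
top z -0.02900640487483621 ring x -0.018342691853176118 0.017363059806480268 y -0.01821706434910505 0.018349521544615062
-0.027 -0.017 267 [-0.0004  0.0003] 0.00014217522420446535
-0.017 -0.007 228 [-0.0004  0.0003] 0.00011988939044475441
-0.007 0.003 196 [-0.0004  0.0002] 0.00012962747725511412
0.003 0.013 158 [-0.0004  0.0003] 0.00015541742088934912
-0.027 0.013 849 [-0.0004  0.0003] 0.0001381006757891906
```

View pics/w18.png

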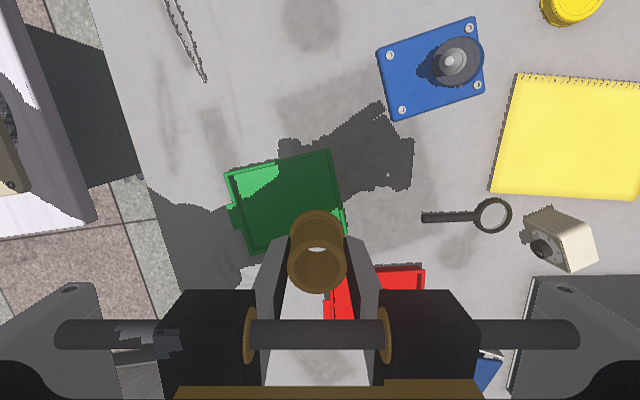

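Request:
apply_moves(
  translation=[
    [-1.0,-0.5,0],
    [-1.1,-0.5,0],
    [-1.0,-0.4,-1],
    [0,0,-3.2],
    [0,0,-3.2],
    [0,0,-3.2],
    [0,0,-2.6],
    [0,0,-1.6],
    [0,0,-0.9],
    [0,0,-0.6],
    [0,0,0],
    [0,0,0],
  ],
  dr=[
    [0.001,0.009,0],
    [0.001,0.009,0],
    [0.001,0.01,0],
    [0,0,0],
    [0,0,0],
    [0,0,0],
    [0,0,0],
    [0,0,0],
    [0,0,0],
    [0,0,0],
    [0,0,0],
    [0,0,0],
  ],
)

```text
time_s: 26.25
position: [0.4355, -0.1639, 0.0325]
tcp_rot: [0.998, -0.069, -0.001, -0.001]
force: [-1.1, -0.1, 0.0]
width: 0.382
```

```bash
python3 w.py w19; python3 hand2.py w19.npz|head -2
```

```text
26.25 [ 0.4355 -0.1639  0.0325] [ 0.8543  0.8339 -0.8582  2.1433  1.0724  0.6907 -0.9022] [-1.0513 -0.0673  0.005 ] 0.3818978306507629
[[ 0.9905 -0.1378 -0.0017]
 [-0.1378 -0.9905  0.0014]
 [-0.0019 -0.0011 -1.    ]]
w19.npz
top z -0.029027162988261468 ring x -0.017937060822865645 0.01743735056301289 y -0.01827535410970453 0.018407916406051997
```

View pics/w19.png

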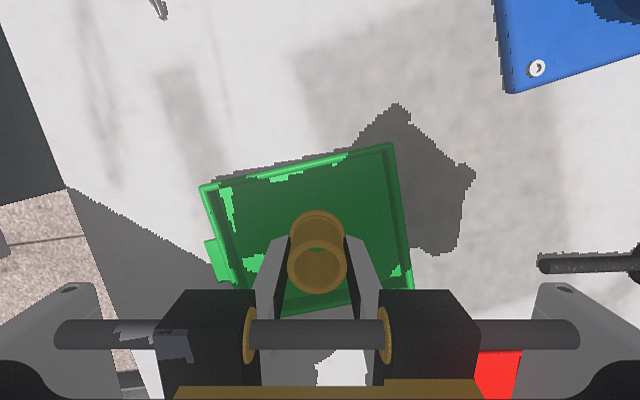

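Centred over the green tray; 6.5 mm left to lower.

Request:
apply_moves(
  translation=[
    [0,0,-0.3],
    [0,0,-0.2],
    [0,0,-0.15],
    [0,0,-0.05],
    [0,0,0],
    [0,0,0],
  ],
  dr=[
    [0,0,0],
    [0,0,0],
    [0,0,0],
    [0,0,0],
    [0,0,0],
    [0,0,0],
  ],
)

```text
time_s: 26.8
position: [0.4361, -0.164, 0.0258]
tcp_rot: [0.998, -0.069, -0.001, -0.0]
force: [-2.2, -0.6, 4.4]
width: 0.384
```

Floor contact felt. Releasing and retreating.

Request:
apply_moves(
  translation=[
    [0,0,0],
    [0,0,0],
    [0,0,0],
    [0,0,0],
    [0,0,1],
    [0,0,2.5],
    [0,0,3.5],
    [0,0,3.5],
    [0,0,3.5],
    [0,0,2],
    [0,0,0],
    [0,0,0],
  ],
  dr=[
    [0,0,0],
    [0,0,0],
    [0,0,0],
    [0,0,0],
    [0,0,0],
    [0,0,0],
    [0,0,0],
    [0,0,0],
    [0,0,0],
    [0,0,0],
    [0,0,0],
    [0,0,0],
  ],
  grip=0.6,
)

```text
time_s: 27.8
position: [0.4364, -0.1642, 0.186]
tcp_rot: [0.998, -0.069, 0.0, 0.0]
force: [0.2, -0.7, -0.4]
width: 0.599
```

```bash
python3 w.py w20
python3 - <<'E'
from fit import *
im,d,C=load("w20.npz"); P=cloud("wrist",d,C)[d>.1]
print(fit_sleeve(P-[0,0,.003],(.436,-.164)))
im,d=robot.snapshot("scene"); cv2.imwrite("pics/s_end.png",im); np.savez("scene_e.npz",d=d,im=im)
P=cloud("scene",d)[d>.1]; print("red",fit_sleeve(P-[0,0,.002],(.5365,-.339)))
for th in ("petri_1","dropper_2","loupe"):
    for r in robot.find_in("scene",th)[:1]: print(th,r["confidence"],c2w("scene",r["centre"]))
E
```

```text
27.8 [ 0.4364 -0.1642  0.186 ] [ 1.0382  0.6212 -1.1239  2.0162  0.6984  0.9552 -0.5902] [ 0.2293 -0.734  -0.3943] 0.5992456928928696
[[ 0.9904 -0.1384  0.0002]
 [-0.1384 -0.9904 -0.    ]
 [ 0.0002  0.     -1.    ]]
(array([ 0.4389, -0.16  ]), np.int64(371), np.float64(0.0017982056836525276), array([0.0488, 0.0516, 0.0524]))
red (array([ 0.5371, -0.3384]), np.int64(121), np.float64(0.002319918472236896), array([0.0472, 0.0508, 0.0521]))
petri_1 0.83 [0.5653 0.18   0.0166]
dropper_2 0.7 [0.6738 0.2241 0.0369]
loupe 0.49 [ 0.6969 -0.2156  0.008 ]
```

View pics/s_end.png

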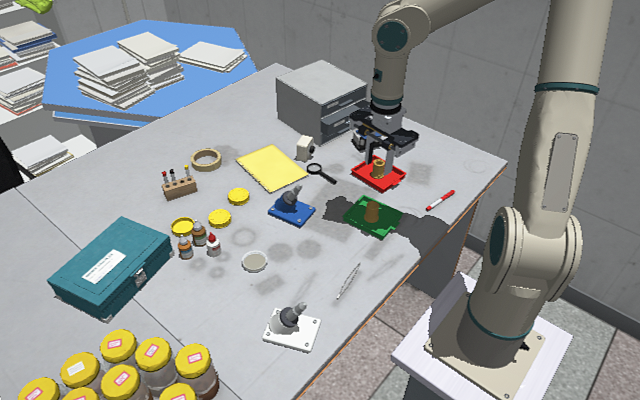

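View pics/w20.png

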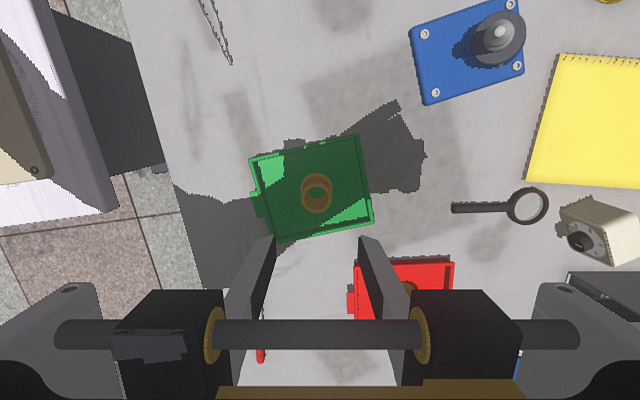

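Both sleeves stand upright in the right trays (brass at (316,192) in green; (379,168) in the scene view in red), the gripper is clear, and the dish, bottle and lens are unmoved. Handing in.

```bash
python3 -c "
from rig import robot
print(robot.job_done())"
```

```text
the job is handed in; nothing more can be done
None
```

I tested both sleeves on the gauge, put each in its tray and handed the job in at about 28 s. No verdict was reported.

- **First sleeve (the nearer one):** it stopped on the step about 34 mm from the collar. It slipped 5 mm in the grip under about 12 N, and its bore measured about 21 mm. I stood it in the red tray.
- **Second sleeve:** it went home against the collar with no resistance until contact at about 12 N. Its bore measured about 25 mm. I stood it in the green tray.

**Last checks:**
- Both sleeves stood upright on the tray floors with their mouths about 52 mm above the floor, near the tray centres and let go. The gripper was clear of everything.
- The dish, bottle and lens were within about 3 mm of where they started.
- **Poorer fits:** the final position fits for the sleeve in the green tray (wrist camera) and the one in the red tray (scene camera) were rough, at about 2 mm. The fit of the red-tray sleeve just after I let it go was clean, at 0.1 mm.
- **Step reading:** the stop measured 34 mm against the 36 mm in the text, which is within the 8 mm limit.

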